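# Lay timbers and stock rails in a turnout-building jig

### The job

Set out the start of a model railway turnout in the flat grey track-building jig. Put each of the three loose timbers down into the routed bay cut for its length, then lay the two loose rails on top of the timbers, one between the brass pins of the straight line and the other between the brass pins of the slanting line, each standing upright on all three timbers. Leave the oil bottle and the wheel set where they stand.

Things in the scene. Friction and masses are not known exactly. Their poses are not given: they have to be found in the camera images.
- jig: flat grey jig fixed on 8 mm feet, x -122..132, y -104..50 mm in its own frame, top 15 mm above the table. Origin: table level, centre line of the middle bay. x along the track (within 0.3 rad of world +y), y across it towards the straight rail and the robot, z up. Three dark brown bays, 20 wide (x), 3 deep, floors 12 mm above the table, at x -90, 0, +90: 74, 98 and 122 long (y)
- jig_main (a point): seat of the straight rail: at jig x 15, y 20, 22 mm above the table (tops of seated timbers); the middle of a rail's underside goes here, the rail along this x (= jig x). Two pairs of fixed brass pins, 5 thick, tops 28 mm above the table, 18 mm clear between, stand astride the line at jig x -45 and +45, 35 mm from a seated timber's side: open fingers less than 50 mm there
- jig_branch (a point): seat of the slanting rail: at jig x 15, y -48, 22 mm above the table; the middle of a rail's underside goes here, the rail along this x, turned 0.261 rad clockwise from above from the jig's x, spreading away from the straight rail towards the longest bay. Two pairs of brass pins as on the straight line, also at jig x -45 and +45
- timber_short: loose pale wooden timber, a plain bar 12 wide (its x), 62 long (its y), 10 high (z), 12 g; the shortest of the three. Origin: centre of its underside, z up. Lies flat on the table; grasp across the 12 mm. Goes along jig y in the 74 mm bay, centre at jig x -90, y 0 mm, floor 12 mm above the table; seated it stands 7 mm proud of the jig
- timber_medium: loose pale wooden timber, a plain bar 12 wide (its x), 86 long (its y), 10 high (z), 16 g; the middle one of the three. Origin: centre of its underside, z up. Lies flat on the table; grasp across the 12 mm. Goes along jig y in the 98 mm bay, centre at jig x 0, y -12 mm, floor 12 mm above the table; seated it stands 7 mm proud of the jig
- timber_long: loose pale wooden timber, a plain bar 12 wide (its x), 110 long (its y), 10 high (z), 21 g; the longest of the three. Origin: centre of its underside, z up. Lies flat on the table; grasp across the 12 mm. Goes along jig y in the 122 mm bay, centre at jig x 90, y -24 mm, floor 12 mm above the table; seated it stands 7 mm proud of the jig
- rail_a: loose bright metal rail, a straight bar 8 wide (its x), about 260 long (its y), 9 high (z), about 70 g; the two rails are interchangeable. Origin: underside, within 5 mm of mid-length, z up. Lies on the table on its foot; grasp across its 8 mm at mid-length
- rail_b: loose bright metal rail, a straight bar 8 wide (its x), about 240 long (its y), 9 high (z), about 70 g; the two rails are interchangeable. Origin: underside, within 5 mm of mid-length, z up. Lies on the table on its foot; grasp across its 8 mm at mid-length
- oil_bottle: bystander, standing loose: small oiler bottle, 33 mm across, 100 high with its needle spout. Origin at the centre of its underside. To be left where it stands
- wheelset: bystander, lying loose: metal wheel set, two wheels 22 mm across on an axle, 42 long (its x). Origin at the centre of its underside. To be left where it lies, behind the black train controller, a fixed box with levers up to 105 mm high (world x 0.31..0.48, y -0.17..0.07), over which parts must be carried clear
Mind the look-alikes: they are no part of the job. What is shaped like the timber_medium but green is not meant.

How it is judged:
By the outcome, as a careful person would: the job done as asked, in the order asked, and still so for the second after the job is handed in, with the robot touching nothing.
It also fails if it takes over 122 s, if anything falls off the work surface, if the arm or the gripper's body presses on something with over 40 N, if the wrist force passes 120 N, or if a joint passes its speed limit or range.

### The arm

A 6-joint arm with a two-finger parallel gripper is mounted at the origin on a cart in front of the work surface, level with it; the furniture and walls round the work are solid. World frame = base frame: x ahead of the robot, y to its left, z up, the work surface at z = 0. Lengths are in m, angles in rad, forces in N, time in s.
With the tool pointing down it reaches from about 0.225 to 0.875 m from the base axis. Payload 3.4 kg.
Tool frame: the origin (TCP) lies midway between the tips of the shut fingers; the grasp point (between the pads) lies 19 mm behind it; z points along the fingers, y is the line along which they close (so a half turn about z gives the same grasp; the last joint's range is limited). The gripper opens to 85 mm and grips with 20 to 120 N. Pads are 22 mm wide; open, the fingers measure 114 mm over their backs; the gripper's body (76 mm by 85 mm) begins 54 mm behind the grasp point. The pads swing forward as they close: fully open they stand 13 mm farther back than shut.
Start: joints at [-1.284, 0.276, 1.505, -0, 1.361, -0.121], TCP at [0.228, -0.528, 0.194] pointing down, gripper open.
Joint ranges: [-2.89, 2.89], [-0.75, 2.08], [0.22, 2.7], [-1.18, 4.32], [0.11, 2.71], [-2.7, 2.7]. Speed limits (rad/s): [2.57, 2.57, 3.14, 3.14, 3.14, 3.14].

### API

Orientations are given as a unit quaternion [w, x, y, z].
In Python, from plant import robot gives the robot as it stands.
- The arm moves only by the tool arm_command, never from a script. Its argument "rows" is a list of rows, each a list of 4 numbers: the shift along the tool's x, y, z in m, then the turn about the tool's z in units of 5 degrees (1.0 is 5 degrees). In form: [[x, y, z, yaw], ...]. A call has 1 to 12 rows; each row is the pose to reach, as a shift and turn from the pose commanded when the call began, along the tool's axes at that moment; what a row does not reach only later rows make up. A row lasts 1/12 s, in which the tool goes at most 41.7 mm and 7.16 degrees, less where a joint would pass 70% of its speed; a pose out of reach is approached as far as the arm can. A call with a gripper value outside its range is refused whole. "grip" is the opening, from 0 (shut) to 1 (fully open), set as the call begins (left out, the last holds). The fingers move at their own pace and stop on an object; the grip force is fixed at half the most. Time passes only in rows, so rows that repeat a pose let the fingers close. It gives the time, the measured TCP pose, the force, the opening and the grip force at its end, in the units of the state.
- robot.sense(): the state, without advancing time (a new reading comes with each control period).
- robot.snapshot(name): name is "scene" or "top" or "wrist"; returns a dict with "frame" (384x512x3 uint8, blue, green, red), "K" (3x3 intrinsics, pixels), "R" (3x3) and "t" (3): a world point X has camera coordinates R X + t; the wrist camera has in their place "mount" (4x4, takes a point from camera to tool coordinates, whose origin is the TCP and whose axes are the flange's). Camera axes: x right, y down, z forward; pixel columns grow to the right and rows downward; lengths in m; the calibration is good to about 2 mm. A picture is of the moment at which its call begins: read the wrist's pose just before it. There is no depth.
- robot.finish_job(): hands the job in; it is judged then, once.
Trained networks look in a picture, given as the dict that the camera call returned (one of the last four; its "shot" number tells which), for a name from the list of things; names that differ only in an ending like _2 or _b are one class to them, and where a whole thing is asked for, a point or a joint stands for the part that bears it (a point fixed in the world has none). Each returns a list of dicts, best first, with "conf" (0 to 1); they miss things now and then, are a little off and sometimes report something else, mostly with a low value. They report only what shows in the picture. A call takes as long as a camera call. They do not tell look-alikes from the thing itself.
- robot.find_in(thing, picture): "rect" ([left, top, right, bottom] in pixels, round what is visible of it).
- robot.regions_of(thing, picture): "pixels" (384x512 bool, what is visible of it) and "rect" ([left, top, right, bottom] in pixels, round what is visible of it).
The state is a dict: "time_s": time; "joints": joint angles; "joint_velocities": joint speeds; "joint_efforts": joint torques, N m; "tool_pos": TCP position; "eef_rot": TCP orientation; "wrist_force": force on the tool from outside, world axes, zero at the start; "ft_torque": the same for the moment, N m; "opening": opening from 0.0 (shut) to 1.0 (fully open); "grasp_force": force on a finger pad.
Only numpy, scipy, OpenCV 4.12 (cv2) and the standard library are available. Lean on these libraries where they do the work, as an engineer would, in place of code of your own. Each camera call takes 0.05 s, during which the arm holds its last target. There are 200 camera calls.

## Working session

There is one attempt and no reset: what is moved stays moved. The work goes in short steps, Python scripts to look and compute and a tool call to move; the robot and the scene stay as the last step left them, time stands still between calls to the robot, and variables do not carry over. Pictures are saved under pics/ and viewed, at most 14 in all, crops included, and the job is handed in when it is done.

Besides the shell and the picture viewer there is one more tool, called after "Call:" in YAML: its name, and indented under it one key for each argument. arm_command: Moves the arm, as the interface text tells. Its arguments: {"type":"object","properties":{"rows":{"type":"array","items":{"type":"array","items":{"type":"number"}}},"grip":{"type":"number"}},"required":["rows"]}

```bash
ls; mkdir -p pics; cat > shot.py <<'E'
from plant import robot
import cv2, numpy as np, pickle
E
python3 - <<'E'
from plant import robot
import cv2,pickle
P={}
for n in ("scene","top"):
    p=robot.snapshot(n); P[n]=p
    cv2.imwrite(f"pics/{n}0.png",cv2.resize(p["frame"],None,fx=1.5,fy=1.5,interpolation=cv2.INTER_CUBIC))
    print(n,p["K"].tolist(),p["R"].tolist(),p["t"].tolist())
    for t in ["jig","timber_short","timber_medium","timber_long","rail_a","oil_bottle","wheelset"]:
        print(t,[(round(d["conf"],2),[int(v) for v in d["rect"]]) for d in robot.find_in(t,p)])
pickle.dump(P,open("p0.pkl","wb"))
E
```

```text
pics
scene [[351.3235699712242, 0.0, 255.71259269913253], [0.0, 351.3235699712242, 201.59383085090758], [0.0, 0.0, 1.0]] [[0.9849636320752354, 0.17265956468516203, 0.005942912744639594], [0.12615746018878593, -0.6953320293583708, -0.7075292673713823], [-0.11802939772732447, 0.6976403397676345, -0.7066590532930466]] [-0.42353063330448365, -0.03776668221522546, 1.2745327566497244]
jig [(0.24, [269, 154, 323, 210])]
timber_short [(0.52, [260, 298, 283, 310])]
timber_medium [(0.48, [251, 326, 281, 345]), (0.48, [149, 327, 163, 362])]
timber_long [(0.52, [268, 131, 292, 142]), (0.4, [248, 144, 264, 178])]
rail_a [(0.73, [293, 221, 297, 288])]
oil_bottle [(0.74, [260, 252, 276, 272]), (0.33, [251, 326, 283, 343])]
wheelset []
top [[420.258265688266, 0.0, 258.5465850991734], [0.0, 420.258265688266, 193.13659686428892], [0.0, 0.0, 1.0]] [[0.016732938251378487, -0.9997360881840323, -0.015740481567104832], [-0.9987182540116013, -0.015959645220970767, -0.04803268500135345], [0.04776879610681072, 0.016524034220176304, -0.9987217322215416]] [-0.04194350385107876, 0.429115788109067, 1.419626884136941]
jig [(0.8, [160, 128, 245, 186]), (0.63, [141, 198, 211, 208])]
timber_short [(0.58, [348, 153, 351, 168])]
timber_medium []
timber_long []
rail_a [(0.75, [141, 202, 210, 208]), (0.59, [301, 148, 304, 154])]
oil_bottle [(0.64, [317, 163, 328, 178])]
wheelset []
```

View pics/scene0.png

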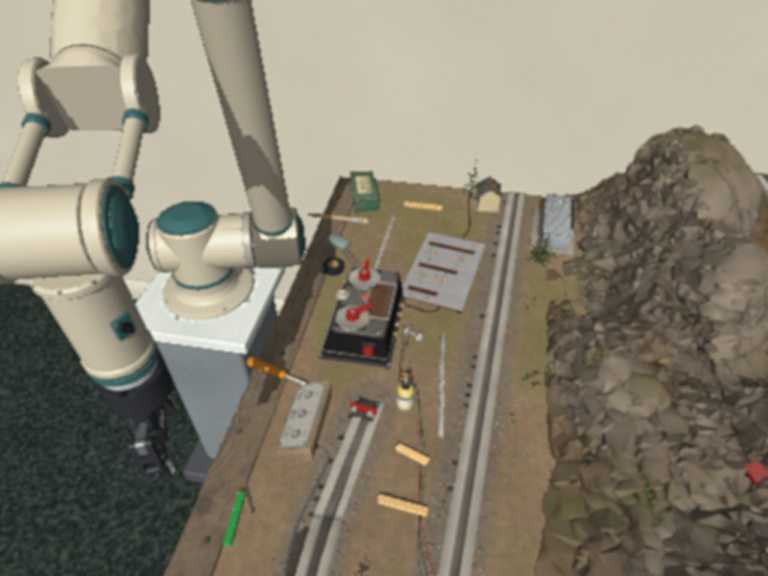

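View pics/top0.png

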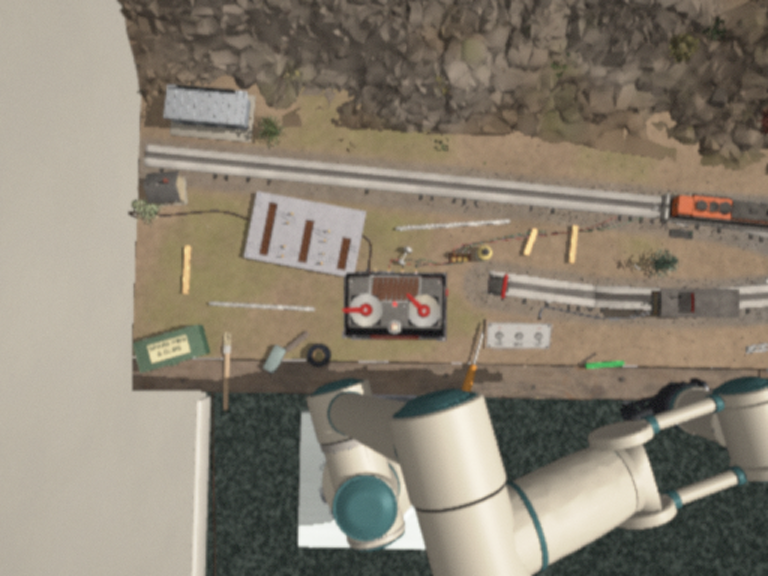

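Scene and top views (1.5x pixels). In the top view:
- **Jig:** about (305,233), with its bays at (269,229), (307,241) and (345,253).
- **Timbers:** long at (186,270), short at (530,241), medium at (573,244). The green look-alike is at (603,364).
- **Rails:** (262,306) and (453,224).
- **Bystanders:** oiler at (480,253), wheel set at (403,255) behind the controller.

The metal bits at (760,348), the fixed tracks and the brush or screwdriver handles could be taken for rails or timbers, but they aren't.

```bash
cat > h.py <<'E'
import numpy as np, cv2
from scipy.spatial.transform import Rotation as Ro
def rot(q): return Ro.from_quat([q[1],q[2],q[3],q[0]]).as_matrix()
def ray(p,uv,st=None):
    "origin, dirs (N,3) in world of pixels"
    uv=np.atleast_2d(np.asarray(uv,float)); d=np.c_[uv,np.ones(len(uv))]@np.linalg.inv(p["K"]).T
    if "R" in p: R=np.array(p["R"]); o=-R.T@np.array(p["t"]); return o,d@R
    M=np.array(p["mount"]); T=rot(st["eef_rot"]); return np.array(st["tool_pos"])+T@M[:3,3], d@(T@M[:3,:3]).T
def onz(p,uv,z,st=None):
    o,d=ray(p,uv,st); return o+d*((z-o[2])/d[:,2])[:,None]
def proj(p,X,st=None):
    X=np.atleast_2d(X)
    if "R" in p: c=X@np.array(p["R"]).T+np.array(p["t"])
    else:
        M=np.array(p["mount"]); T=rot(st["eef_rot"]); c=((X-np.array(st["tool_pos"]))@T-M[:3,3])@M[:3,:3]
    c=c@np.array(p["K"]).T; return c[:,:2]/c[:,2:]
def bars(mask,p,z,st=None,amin=15):
    "blobs -> world footprint rect: centre, length, width, heading of long axis"
    n,l,s,_=cv2.connectedComponentsWithStats(mask.astype(np.uint8)); out=[]
    for i in range(1,n):
        if s[i,4]<amin: continue
        v,u=np.nonzero(l==i); w=onz(p,np.c_[u,v],z,st)[:,:2]; c=w.mean(0)
        q=w-c; e,V=np.linalg.eigh(np.cov(q.T)); a=V[:,1]; b=V[:,0]
        L=np.ptp(q@a); W=np.ptp(q@b)
        out.append((np.round(c+a*(q@a).min()/2+a*(q@a).max()/2,4).tolist(),round(L,4),round(W,4),round(np.arctan2(a[1],a[0])%np.pi,3),[int(u.mean()),int(v.mean())],s[i,4]))
    return out
def row(st,xyz,psi=None):
    """row for target TCP xyz; psi = wanted world heading of the tool's y (closing line), mod pi"""
    T=rot(st["eef_rot"]); d=T.T@(np.array(xyz)-np.array(st["tool_pos"])); k=0
    if psi is not None:
        cur=np.arctan2(T[1,1],T[0,1]); e=(psi-cur+np.pi/2)%np.pi-np.pi/2
        k=-np.degrees(e)/5   # tool z down
    return np.round(d,4).tolist()+[round(k,2)]
E
cat > a.py <<'E'
import pickle,cv2,numpy as np
from h import *
P=pickle.load(open("p0.pkl","rb"))
for n in ("top","scene"):
    p=P[n]; f=p["frame"]; hsv=cv2.cvtColor(f,cv2.COLOR_BGR2HSV)
    m=cv2.inRange(hsv,(14,70,190),(32,255,255))
    print(n,"pale"); [print(" ",b) for b in bars(m>0,p,0.010)]
    if n=="top":
        g=cv2.inRange(hsv,(0,0,185),(180,45,255)); r=np.zeros_like(g); r[130:215,130:345]=g[130:215,130:345]
        print("bright"); [print(" ",b) for b in bars(r>0,p,0.009,amin=8)]
        d=cv2.inRange(hsv,(0,60,30),(14,255,120)); r=np.zeros_like(g); r[125:190,155:250]=d[125:190,155:250]
        print("bays"); [print(" ",b) for b in bars(r>0,p,0.015,amin=20)]
        print("jig corners", onz(p,np.array([[256,192],[366,211],[355,275],[243,259]])/1.5,0.015)[:,:2].round(3).tolist())
from plant import robot
s=robot.sense(); print(s["time_s"],s["tool_pos"],rot(s["eef_rot"]).round(3).tolist())
w=robot.snapshot("wrist"); print(w["K"].tolist(),w["mount"].tolist() if hasattr(w["mount"],"tolist") else w["mount"])
E
python3 a.py
```

```text
top pale
  ([0.5408, -0.4534], np.float64(0.0861), np.float64(0.0128), np.float64(3.045), [382, 162], np.int32(93))
  ([0.5458, -0.3569], np.float64(0.0629), np.float64(0.0148), np.float64(2.822), [353, 160], np.int32(74))
  ([0.4709, 0.4262], np.float64(0.1101), np.float64(0.0147), np.float64(3.122), [124, 179], np.int32(135))
  ([0.5154, -0.262], np.float64(0.026), np.float64(0.0108), np.float64(2.708), [325, 169], np.int32(18))
  ([0.2544, 0.3259], np.float64(0.0473), np.float64(0.004), np.float64(0.014), [151, 242], np.int32(28))
bright
  ([0.6294, 0.2522], np.float64(0.0296), np.float64(0.021), np.float64(2.983), [176, 133], np.int32(40))
  ([0.5903, 0.1295], np.float64(0.2066), np.float64(0.1174), np.float64(1.342), [215, 146], np.int32(818))
  ([0.6463, -0.2723], np.float64(0.1027), np.float64(0.0115), np.float64(1.513), [331, 131], np.int32(82))
  ([0.6038, 0.2655], np.float64(0.0222), np.float64(0.0219), np.float64(0.596), [172, 141], np.int32(31))
  ([0.5761, 0.2644], np.float64(0.0202), np.float64(0.0123), np.float64(0.523), [172, 149], np.int32(14))
  ([0.5852, -0.2319], 
[... 2950 characters left out ...]
loat64(0.0618), np.float64(0.0147), np.float64(2.805), [274, 302], np.int32(119))
  ([0.5407, -0.4559], np.float64(0.0847), np.float64(0.0152), np.float64(3.034), [268, 336], np.int32(192))
0.8 [ 0.22803476 -0.52789265  0.19434535] [[0.918, 0.397, 0.0], [0.397, -0.918, -0.0], [-0.0, 0.0, -1.0]]
[[283.17357310427235, 0.0, 253.60821073744168], [0.0, 283.17357310427235, 193.62829518758332], [0.0, 0.0, 1.0]] [[-0.00021163312468716483, -0.9642363825917083, -0.2650436826220826, 0.06553797489015961], [0.999999213924185, -0.0005316224470383861, 0.0011355741209594095, 0.0007523734639908186], [-0.0012358650536862567, -0.2650432339525545, 0.9642357371377287, -0.17888598631339275], [0.0, 0.0, 0.0, 1.0]]
```

```bash
python3 - <<'E'
from plant import robot
from h import *
s=robot.sense()
print(row(s,[0.545,-0.375,0.14],2.81-np.pi/2))
E
```

```text
[0.3516, -0.0147, 0.0543, np.float64(8.47)]
```

Call:
arm_command:
  rows:
    - [0.35,-0.015,0.0,8.5]
    - [0.35,-0.015,0.0,8.5]
    - [0.35,-0.015,0.0,8.5]
    - [0.35,-0.015,0.0,8.5]
    - [0.35,-0.015,0.0,8.5]
    - [0.35,-0.015,0.0,8.5]
    - [0.35,-0.015,0.03,8.5]
    - [0.35,-0.015,0.054,8.5]
    - [0.35,-0.015,0.054,8.5]
    - [0.35,-0.015,0.054,8.5]
    - [0.35,-0.015,0.054,8.5]
    - [0.35,-0.015,0.054,8.5]
  grip: 0.45

```text
time_s: 1.85
tool_pos: [0.543, -0.3755, 0.1401]
eef_rot: [0.0, 0.986, -0.166, -0.001]
wrist_force: [-0.1, 0.2, 0.5]
opening: 0.449
grasp_force: 0.0
```

```bash
cat > look.py <<'E'
import sys,cv2,numpy as np,pickle
from plant import robot
from h import *
def look(name=None):
    s=robot.sense(); p=robot.snapshot("wrist")
    if name: cv2.imwrite(f"pics/{name}.png",p["frame"]); pickle.dump((s,p),open(name+".pkl","wb"))
    print("t",round(s["time_s"],2),"tcp",np.round(s["tool_pos"],4).tolist(),"yhead",round(np.arctan2(rot(s["eef_rot"])[1,1],rot(s["eef_rot"])[0,1]),3),"open",round(s["opening"],3),"gf",round(s["grasp_force"],1),"F",np.round(s["wrist_force"],1).tolist())
    return s,p
def pale(s,p,z=0.010,amin=150):
    h=cv2.cvtColor(p["frame"],cv2.COLOR_BGR2HSV); m=cv2.inRange(h,(14,70,170),(32,255,255))
    for b in bars(m>0,p,z,s,amin): print(" ",b)
E
python3 - <<'E'
from look import *
s,p=look("w1"); pale(s,p); print(row(s,[.5458,-.3569,.003]))
E
```

```text
t 1.85 tcp [0.543, -0.3755, 0.1401] yhead -1.904 open 0.449 gf 0.0 F [-0.1, 0.2, 0.5]
  ([0.5403, -0.454], np.float64(0.086), np.float64(0.0121), np.float64(3.036), [320, 155], np.int32(837))
  ([0.5439, -0.3576], np.float64(0.0609), np.float64(0.0122), np.float64(2.794), [236, 181], np.int32(541))
  ([0.4994, -0.2372], np.float64(0.038), np.float64(0.0206), np.float64(2.817), [154, 247], np.int32(368))
[-0.0033, -0.0186, 0.1371, 0]
```

View pics/w1.png

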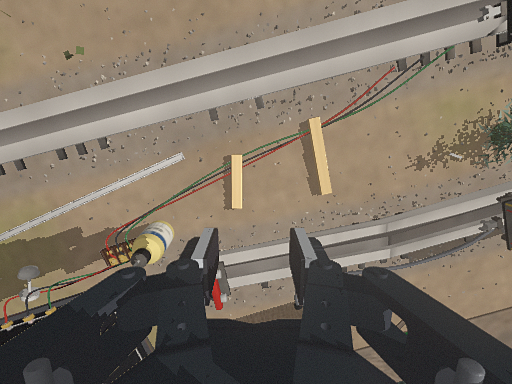

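The close crop shows the short timber at (236,181), 61 x 12 mm, and the medium one at (320,155), 86 x 12 mm. Both are pale and they agree with the top and scene views. I'm picking the short one.

Call:
arm_command:
  rows:
    - [-0.005,-0.017,0.04,0.2]
    - [-0.005,-0.017,0.08,0.2]
    - [-0.005,-0.017,0.115,0.2]
    - [-0.005,-0.017,0.13,0.2]
    - [-0.005,-0.017,0.137,0.2]
    - [-0.005,-0.017,0.137,0.2]
    - [-0.005,-0.017,0.137,0.2]

```text
time_s: 2.48
tool_pos: [0.5446, -0.3595, 0.0051]
eef_rot: [0.001, 0.984, -0.176, 0.001]
wrist_force: [0.1, -0.4, 0.8]
opening: 0.451
grasp_force: 0.0
```

Call:
arm_command:
  rows:
    - [0,0,0,0]
    - [0,0,0,0]
    - [0,0,0,0]
    - [0,0,0,0]
    - [0,0,0,0]
    - [0,0,-0.02,0]
    - [0,0,-0.06,0]
    - [0,0,-0.1,0]
    - [0,0,-0.14,0]
    - [0,0,-0.157,0]
    - [0,0,-0.157,0]
  grip: 0.0

```text
time_s: 3.4
tool_pos: [0.5471, -0.3597, 0.1668]
eef_rot: [0.003, 0.985, -0.175, 0.005]
wrist_force: [0.0, -0.2, 0.3]
opening: -0.004
grasp_force: 0.0
```

```bash
python3 - <<'E'
from look import *
s,p=look("w2"); pale(s,p,0.167)
print(row(s,[.50,.09,.18],1.40))
E
```

```text
t 3.4 tcp [0.5471, -0.3597, 0.1668] yhead -1.922 open -0.004 gf 0.0 F [0.0, -0.2, 0.3]
  ([0.5716, -0.4206], np.float64(0.0459), np.float64(0.0065), np.float64(3.034), [327, 151], np.int32(716))
  ([0.5736, -0.3692], np.float64(0.0329), np.float64(0.0067), np.float64(2.8), [250, 176], np.int32(512))
  ([0.5521, -0.3057], np.float64(0.0181), np.float64(0.017), np.float64(0.333), [173, 237], np.int32(395))
[-0.1988, -0.406, -0.017, np.float64(-2.07)]
```

```bash
python3 - <<'E'
from look import *
s,p=look("w3"); pale(s,p,0.010)
print(row(s,[.5439,-.3576,.0]))
print(np.round(proj(p,np.array(s["tool_pos"])+rot(s["eef_rot"])[:,2]*np.array([[0],[-.019]]),s),0))
cv2.imwrite("pics/w3c.png",cv2.resize(p["frame"][120:,130:400],None,fx=2.2,fy=2.2))
E
```

```text
t 3.45 tcp [0.5457, -0.3586, 0.1636] yhead -1.922 open -0.002 gf 0.0 F [0.1, -0.2, 0.2]
  ([0.5406, -0.454], np.float64(0.0858), np.float64(0.0122), np.float64(3.034), [329, 149], np.int32(735))
  ([0.544, -0.3577], np.float64(0.0621), np.float64(0.0122), np.float64(2.792), [251, 175], np.int32(512))
  ([0.5037, -0.2384], np.float64(0.0337), np.float64(0.0316), np.float64(0.317), [173, 236], np.int32(406))
[-0.003, -0.0007, 0.1636, 0]
[[251. 219.]
 [251. 230.]]
```

View pics/w3c.png

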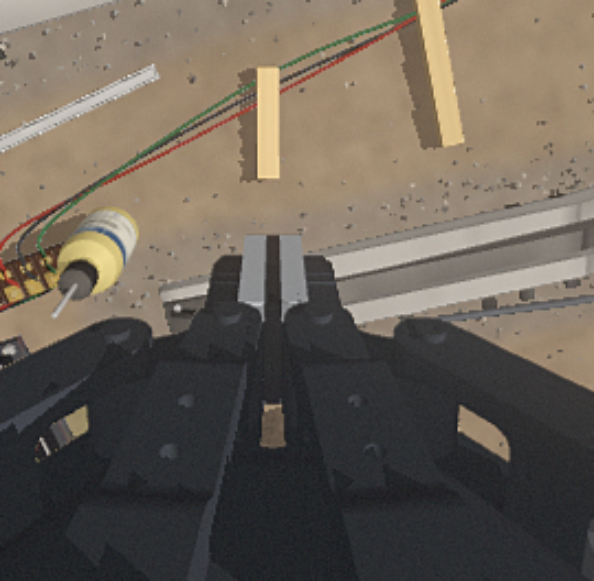

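The timber hasn't moved, at (251,175). The fingers were still closing when the lift began, so I'll retry with a longer close.

Call:
arm_command:
  rows:
    - [-0.003,-0.001,0.04,0.2]
    - [-0.003,-0.001,0.08,0.2]
    - [-0.003,-0.001,0.12,0.2]
    - [-0.003,-0.001,0.145,0.2]
    - [-0.003,-0.001,0.156,0.2]
    - [-0.003,-0.001,0.158,0.2]
    - [-0.003,-0.001,0.158,0.2]
    - [-0.003,-0.001,0.158,0.2]
  grip: 0.32

```text
time_s: 4.17
tool_pos: [0.5428, -0.3565, 0.0035]
eef_rot: [0.001, 0.983, -0.183, 0.001]
wrist_force: [0.3, 0.2, 0.6]
opening: 0.323
grasp_force: 0.0
```

Call:
arm_command:
  rows:
    - [0,0,0,0]
    - [0,0,0,0]
    - [0,0,0,0]
    - [0,0,0,0]
    - [0,0,0,0]
    - [0,0,0,0]
  grip: 0.0

```text
time_s: 4.67
tool_pos: [0.5419, -0.3557, 0.0027]
eef_rot: [0.0, 0.983, -0.183, 0.0]
wrist_force: [-0.4, -0.5, -0.6]
opening: -0.001
grasp_force: 0.0
```

Call:
arm_command:
  rows:
    - [0,0,0,0]
    - [0,0,0,0]

```text
time_s: 4.83
tool_pos: [0.5417, -0.3556, 0.0023]
eef_rot: [0.0, 0.983, -0.183, -0.0]
wrist_force: [-0.1, -0.3, 0.0]
opening: -0.0
grasp_force: 0.0
```

```bash
python3 - <<'E'
from look import *
s,p=look("w4"); pale(s,p,0.010)
print(np.round(proj(p,np.array([[.544,-.3577,.01],s["tool_pos"]]),s),0))
q=robot.snapshot("scene"); f=q["frame"]; print(np.round(proj(q,np.array([s["tool_pos"],[.544,-.3577,.01]])),1))
a=cv2.resize(p["frame"][100:300,100:400],None,fx=1.6,fy=1.6); b=cv2.resize(f[270:350,210:330],None,fx=4,fy=4,interpolation=cv2.INTER_CUBIC)
h=320; cv2.imwrite("pics/w4.png",np.hstack([cv2.resize(a,(400,320)),cv2.resize(b,(400,320))]))
E
```

```text
t 4.83 tcp [0.5417, -0.3556, 0.0023] yhead -1.94 open -0.0 gf 0.0 F [-0.1, -0.3, 0.0]
  ([0.5406, -0.4537], np.float64(0.0856), np.float64(0.012), np.float64(3.035), [399, 164], np.int32(2628))
  ([0.5572, -0.3621], np.float64(0.038), np.float64(0.0127), np.float64(2.794), [251, 197], np.int32(1083))
[[253. 219.]
 [251. 219.]]
[[273.5 302.6]
 [274.3 302. ]]
```

View pics/w4.png

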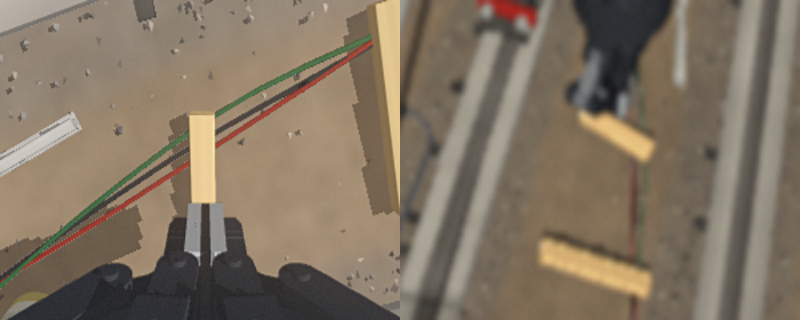

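The fingertips closed above the timber. In both views they show about 15-20 mm higher than the reported TCP: wrist row 228 against 219 predicted, scene row 298 against 302.6. I'll go lower gently and watch the force.

Call:
arm_command:
  rows:
    - [0,0,0,0]
    - [0,0,0,0]
    - [0,0,0,0]
    - [0,0,0,0]
    - [0.002,0.001,0.003,0]
    - [0.002,0.001,0.006,0]
    - [0.002,0.001,0.006,0]
    - [0.002,0.001,0.006,0]
  grip: 0.3

```text
time_s: 5.6
tool_pos: [0.543, -0.3571, -0.0042]
eef_rot: [-0.0, 0.983, -0.183, -0.0]
wrist_force: [-0.1, -1.2, 0.6]
opening: 0.299
grasp_force: 0.0
```

Call:
arm_command:
  rows:
    - [0,0,0.002,0]
    - [0,0,0.004,0]
    - [0,0,0.004,0]
    - [0,0,0.004,0]

```text
time_s: 5.93
tool_pos: [0.5431, -0.3572, -0.0079]
eef_rot: [-0.0, 0.983, -0.183, -0.0]
wrist_force: [0.1, 0.4, 0.7]
opening: 0.302
grasp_force: 0.0
```

Call:
arm_command:
  rows:
    - [0,0,0,0]
    - [0,0,0,0]
    - [0,0,0,0]
    - [0,0,0,0]
    - [0,0,0,0]
  grip: 0.0

```text
time_s: 6.35
tool_pos: [0.5433, -0.3574, -0.0076]
eef_rot: [0.0, 0.983, -0.183, 0.0]
wrist_force: [-0.5, -0.2, 0.4]
opening: -0.003
grasp_force: 0.0
```

Call:
arm_command:
  rows:
    - [0,0,0.001,0]
    - [0,0,0.002,0]
    - [0,0,0.002,0]

```text
time_s: 6.6
tool_pos: [0.5431, -0.3572, -0.0099]
eef_rot: [-0.0, 0.983, -0.183, -0.0]
wrist_force: [0.1, 0.3, -0.3]
opening: 0.001
grasp_force: 0.0
```

Call:
arm_command:
  rows:
    - [0,0,0.001,0]
    - [0,0,0.002,0]
    - [0,0,0.002,0]

```text
time_s: 6.85
tool_pos: [0.5432, -0.3572, -0.012]
eef_rot: [-0.0, 0.983, -0.183, -0.0]
wrist_force: [0.4, -1.1, 0.3]
opening: -0.0
grasp_force: 0.0
```

```bash
python3 - <<'E'
from look import *
s,p=look("w5"); pale(s,p,0.010); print(np.round(s["joints"],3).tolist())
q=robot.snapshot("scene"); f=q["frame"]; print(np.round(proj(q,np.array([s["tool_pos"],[.544,-.3577,.01]])),1))
a=cv2.resize(p["frame"][150:290,150:360],(400,320)); b=cv2.resize(f[280:328,240:300],(400,320),interpolation=cv2.INTER_CUBIC)
cv2.imwrite("pics/w5.png",np.hstack([a,b]))
E
```

```text
t 6.85 tcp [0.5432, -0.3572, -0.012] yhead -1.94 open -0.0 gf 0.0 F [0.4, -1.1, 0.3]
  ([0.5407, -0.4536], np.float64(0.0856), np.float64(0.012), np.float64(3.036), [410, 171], np.int32(3067))
  ([0.5608, -0.3633], np.float64(0.0305), np.float64(0.0122), np.float64(2.803), [249, 201], np.int32(1022))
  ([0.5513, -0.414], np.float64(0.0172), np.float64(0.0087), np.float64(1.162), [341, 185], np.int32(161))
[-0.689, 0.551, 1.608, -0.0, 0.983, 1.251]
[[273.7 305.8]
 [274.3 302. ]]
```

View pics/w5.png

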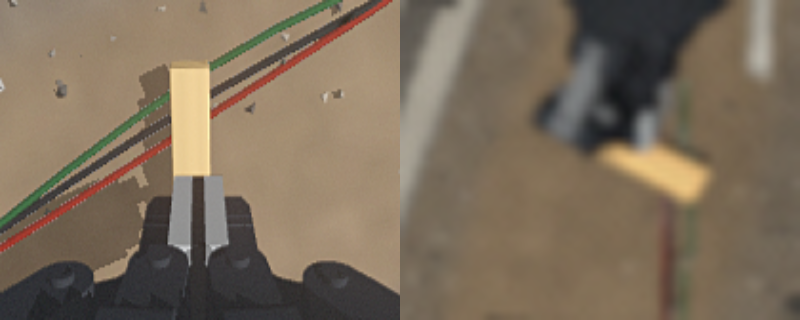

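Call:
arm_command:
  rows:
    - [0,0,0.001,0]
    - [0,0,0.002,0]
    - [0,0,0.003,0]
    - [0,0,0.003,0]

```text
time_s: 7.28
tool_pos: [0.5431, -0.3572, -0.0149]
eef_rot: [-0.0, 0.983, -0.183, -0.0]
wrist_force: [0.8, -0.2, -0.4]
opening: -0.002
grasp_force: 0.0
```

Call:
arm_command:
  rows:
    - [0,0,0.001,0]
    - [0,0,0.002,0]
    - [0,0,0.003,0]
    - [0,0,0.003,0]

```text
time_s: 7.62
tool_pos: [0.5431, -0.3572, -0.0179]
eef_rot: [-0.0, 0.983, -0.183, -0.0]
wrist_force: [-0.5, -0.1, 0.4]
opening: 0.001
grasp_force: 0.0
```

Call:
arm_command:
  rows:
    - [0,0,0.001,0]
    - [0,0,0.002,0]
    - [0,0,0.003,0]
    - [0,0,0.003,0]

```text
time_s: 7.95
tool_pos: [0.5431, -0.3572, -0.021]
eef_rot: [-0.0, 0.983, -0.183, -0.0]
wrist_force: [-0.1, 0.4, -0.6]
opening: 0.001
grasp_force: 0.0
```

```bash
python3 - <<'E'
from look import *
s,p=look("w6"); pale(s,p,0.010)
q=robot.snapshot("scene"); f=q["frame"]; print(np.round(proj(q,np.array([s["tool_pos"],[.544,-.3577,.01]])),1))
tp=robot.snapshot("top")
a=cv2.resize(p["frame"][150:290,150:360],(400,300)); b=cv2.resize(f[284:320,244:292],(400,300),interpolation=cv2.INTER_CUBIC)
c=cv2.resize(tp["frame"][140:200,320:400],(400,300),interpolation=cv2.INTER_CUBIC)
d=cv2.resize(p["frame"],(400,300))
print(proj(tp,np.array(s["tool_pos"])))
cv2.imwrite("pics/w6.png",np.vstack([np.hstack([a,b]),np.hstack([c,d])]))
E
```

```text
t 7.95 tcp [0.5431, -0.3572, -0.021] yhead -1.94 open 0.001 gf 0.0 F [-0.1, 0.4, -0.6]
  ([0.5405, -0.4551], np.float64(0.0855), np.float64(0.0265), np.float64(3.03), [422, 173], np.int32(3951))
  ([0.5514, -0.4146], np.float64(0.0175), np.float64(0.012), np.float64(1.066), [346, 189], np.int32(271))
  ([0.5605, -0.3631], np.float64(0.0305), np.float64(0.0121), np.float64(2.793), [249, 203], np.int32(1009))
[[273.6 307.4]
 [274.3 302. ]]
[[351.92561626 162.46432593]]
```

View pics/w6.png

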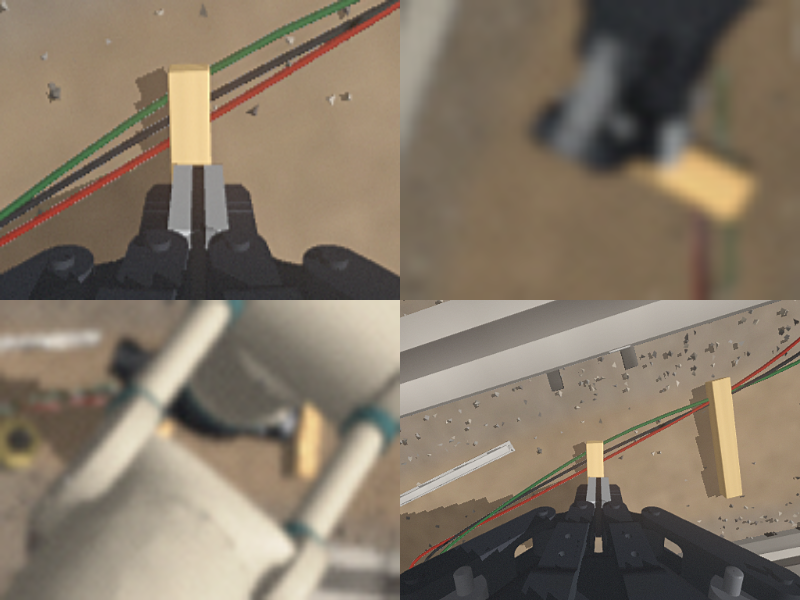

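```bash
python3 - <<'E'
from look import *
s,p=pickle.load(open("w6.pkl","rb"))
q=pickle.load(open("p0.pkl","rb"))["scene"]
o1,d1=ray(p,[253.4,226],s); 
T=rot(s["eef_rot"])
for uv in ([276.4,303.8],[275,303.5],[273,303.5]):
    o2,d2=ray(q,uv); A=np.c_[d1[0],-d2[0]]; t=np.linalg.lstsq(A,o2-o1,rcond=None)[0]
    a=o1+t[0]*d1[0]; b=o2+t[1]*d2[0]; m=(a+b)/2; print(m.round(4),"gap",np.linalg.norm(a-b).round(4),"in tool",(T.T@(m-s["tool_pos"])).round(4))
print("timber ends now/onz far", onz(p,[[250,181]],.01,s).round(4))
print("tip ray at z .01,.02,.03",[onz(p,[[253.4,226]],z,s).round(4)[0].tolist() for z in (0,.01,.02,.03,.04)])
# widths: two-position height check of medium timber from w1 and w6
E
```

```text
[ 0.5498 -0.3615  0.0099] gap 0.0012 in tool [ 0.0077  0.0017 -0.0308]
[ 0.5468 -0.3599  0.0053] gap 0.0017 in tool [ 0.0044  0.0012 -0.0262]
[ 0.5424 -0.3577 -0.0028] gap 0.005 in tool [-0.0005  0.0008 -0.0181]
timber ends now/onz far [[ 0.574  -0.3687  0.01  ]]
tip ray at z .01,.02,.03 [[0.5455, -0.3597, 0.0], [0.5493, -0.3611, 0.01], [0.553, -0.3626, 0.02], [0.5568, -0.364, 0.03], [0.5605, -0.3655, 0.04]]
```

Triangulating the visible tip puts it about 31 mm behind the reported TCP, so it is just above the timber now. I'll open, go down another 6 mm, and close.

Call:
arm_command:
  rows:
    - [0,0,0,0]
    - [0,0,0,0]
    - [0,0,0,0]
    - [0,0,0,0]
    - [0,0,0.003,0]
    - [0,0,0.006,0]
    - [0,0,0.006,0]
    - [0,0,0.006,0]
  grip: 0.3

```text
time_s: 8.77
tool_pos: [0.543, -0.3571, -0.0271]
eef_rot: [-0.0, 0.983, -0.183, -0.0]
wrist_force: [-0.9, 0.4, 1.1]
opening: 0.297
grasp_force: 0.0
```

Call:
arm_command:
  rows:
    - [0,0,0,0]
    - [0,0,0,0]
    - [0,0,0,0]
    - [0,0,0,0]
    - [0,0,0,0]
  grip: 0.0

```text
time_s: 9.18
tool_pos: [0.5433, -0.3573, -0.0266]
eef_rot: [0.0, 0.983, -0.183, 0.0]
wrist_force: [-0.4, 0.6, 0.6]
opening: 0.001
grasp_force: 0.0
```

Call:
arm_command:
  rows:
    - [0,0,0.001,0]
    - [0,0,0.002,0]
    - [0,0,0.002,0]

```text
time_s: 9.43
tool_pos: [0.5434, -0.3574, -0.0269]
eef_rot: [0.0, 0.983, -0.183, 0.0]
wrist_force: [-0.9, 1.2, 8.9]
opening: -0.001
grasp_force: 4.6
```

Call:
arm_command:
  rows:
    - [0,0,0.001,0]
    - [0,0,0.002,0]
    - [0,0,0.002,0]

```text
time_s: 9.68
tool_pos: [0.5434, -0.3574, -0.027]
eef_rot: [0.0, 0.983, -0.183, 0.001]
wrist_force: [-3.9, 3.2, 18.8]
opening: -0.001
grasp_force: 9.5
```

```bash
python3 - <<'E'
from look import *
s,p=look("w7"); pale(s,p,0.010)
q=robot.snapshot("scene"); f=q["frame"]; print(np.round(proj(q,np.array([s["tool_pos"],[.544,-.3577,.01]])),1))
a=cv2.resize(p["frame"][160:250,190:310],(400,300),interpolation=cv2.INTER_CUBIC); b=cv2.resize(f[284:320,244:292],(400,300),interpolation=cv2.INTER_CUBIC)
cv2.imwrite("pics/w7.png",np.hstack([a,b]))
E
```

```text
t 9.68 tcp [0.5434, -0.3574, -0.027] yhead -1.939 open -0.001 gf 9.5 F [-3.9, 3.2, 18.8]
  ([0.5406, -0.4551], np.float64(0.0857), np.float64(0.0265), np.float64(3.066), [428, 179], np.int32(4265))
  ([0.5703, -0.4707], np.float64(0.0146), np.float64(0.0052), np.float64(1.682), [446, 117], np.int32(214))
  ([0.5656, -0.3686], np.float64(0.0316), np.float64(0.0222), np.float64(2.642), [254, 203], np.int32(1015))
  ([0.5503, -0.4162], np.float64(0.0209), np.float64(0.0208), np.float64(0.823), [350, 192], np.int32(532))
  ([0.5154, -0.3967], np.float64(0.0316), np.float64(0.015), np.float64(1.116), [335, 262], np.int32(254))
[[273.6 308.6]
 [274.3 302. ]]
```

View pics/w7.png

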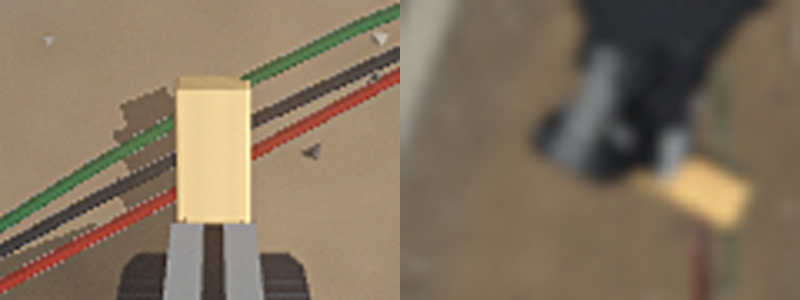

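Contact with the timber top (10 mm) came at a reported z of -0.027. So the real tips stand 37 mm behind the reported TCP, and I'll use that offset from here.

Call:
arm_command:
  rows:
    - [0,0,-0.006,0]
    - [0,0,-0.006,0]
    - [0,0,-0.006,0]
    - [0,0,-0.006,0]
    - [0,0,-0.006,0]
    - [0,0,-0.003,0]
    - [0,0,0.0,0]
    - [0,0,0.003,0]
    - [0,0,0.003,0]
    - [0,0,0.003,0]
  grip: 0.3

```text
time_s: 10.62
tool_pos: [0.543, -0.357, -0.0343]
eef_rot: [-0.0, 0.983, -0.183, -0.0]
wrist_force: [-0.5, -0.1, -0.8]
opening: 0.299
grasp_force: 0.0
```

Call:
arm_command:
  rows:
    - [0,0,0,0]
    - [0,0,0,0]
    - [0,0,0,0]
    - [0,0,0,0]
    - [0,0,0,0]
  grip: 0.0

```text
time_s: 11.03
tool_pos: [0.5434, -0.3574, -0.0335]
eef_rot: [0.0, 0.983, -0.183, 0.0]
wrist_force: [-0.0, 0.3, 1.3]
opening: 0.112
grasp_force: 60.4
```

Call:
arm_command:
  rows:
    - [0,0,-0.04,0]
    - [0,0,-0.08,0]
    - [0,0,-0.12,0]
    - [0,0,-0.155,0]
    - [0,0,-0.155,0]

```text
time_s: 11.45
tool_pos: [0.5475, -0.3607, 0.1302]
eef_rot: [0.004, 0.983, -0.183, 0.007]
wrist_force: [1.1, -0.6, 1.3]
opening: 0.111
grasp_force: 60.3
```

Call:
arm_command:
  rows:
    - [-0.184,-0.384,0,-2.3]
    - [-0.184,-0.384,0,-2.3]
    - [-0.184,-0.384,0,-2.3]
    - [-0.184,-0.384,0,-2.3]
    - [-0.184,-0.384,0,-2.3]
    - [-0.184,-0.384,0,-2.3]
    - [-0.184,-0.384,0,-2.3]
    - [-0.184,-0.384,0,-2.3]
    - [-0.184,-0.384,0,-2.3]
    - [-0.184,-0.384,0,-2.3]
    - [-0.184,-0.384,0,-2.3]
    - [-0.184,-0.384,0,-2.3]

```text
time_s: 12.45
tool_pos: [0.5094, 0.07, 0.1212]
eef_rot: [-0.0, 0.997, -0.082, -0.0]
wrist_force: [0.4, -0.1, -0.6]
opening: 0.115
grasp_force: 60.3
```

Call:
arm_command:
  rows:
    - [0,0,0,0]
    - [0,0,0,0]
    - [0,0,0,0]

```text
time_s: 12.7
tool_pos: [0.5104, 0.0656, 0.1212]
eef_rot: [0.0, 0.996, -0.085, 0.0]
wrist_force: [-1.0, -0.3, -0.1]
opening: 0.111
grasp_force: 60.3
```

```bash
cat >> look.py <<'E'
def bays(s,p,z=0.015,amin=60,q=None):
    h=cv2.cvtColor(p["frame"],cv2.COLOR_BGR2HSV); m=cv2.inRange(h,(0,70,25),(16,255,125))
    for b in bars(m>0,p,z,s,amin): print(" bay",b)
E
python3 - <<'E'
from look import *
s,p=look("w8"); bays(s,p); pale(s,p,.123+.03)
E
```

```text
t 12.7 tcp [0.5104, 0.0656, 0.1212] yhead -1.741 open 0.111 gf 60.3 F [-1.0, -0.3, -0.1]
 bay ([0.5646, 0.238], np.float64(0.1191), np.float64(0.0176), np.float64(2.973), [73, 155], np.int32(2012))
 bay ([0.5137, -0.1727], np.float64(0.0477), np.float64(0.038), np.float64(1.885), [487, 139], np.int32(749))
 bay ([0.5376, 0.1522], np.float64(0.0952), np.float64(0.0188), np.float64(2.964), [163, 173], np.int32(1306))
 bay ([0.515, 0.0096], np.float64(0.0832), np.float64(0.0177), np.float64(0.116), [304, 168], np.int32(374))
 bay ([0.5904, 0.2909], np.float64(0.0281), np.float64(0.0049), np.float64(1.193), [14, 142], np.int32(142))
 bay ([0.5248, 0.0597], np.float64(0.0408), np.float64(0.0215), np.float64(2.555), [253, 171], np.int32(228))
 bay ([0.5357, 0.0641], np.float64(0.0142), np.float64(0.0062), np.float64(1.387), [248, 158], np.int32(77))
 bay ([0.4652, 0.0383], np.float64(0.04), np.float64(0.0042), np.float64(1.594), [284, 218], np.int32(77))
 bay ([0.4537, 0.0408], np.float64(0.0378), np.float64(0.0204), np.float64(1.022), [285, 229], np.int32(198))
 bay ([0.4284, 0.0655], np.float64(0.0585), np.float64(0.0059), np.float64(2.967), [264, 249], np.int32(114))
 bay ([0.391, -0.085], np.float64(0.1296), np.float64(0.0727), np.float64(1.457), [409, 262], np.int32(3659))
 bay ([0.3177, -0.1673], np.float64(0.0372), np.float64(0.0305), np.float64(2.436), [475, 306], np.int32(271))
  ([0.5718, -0.0599], np.float64(0.0089), np.float64(0.0083), np.float64(0.658), [483, 83], np.int32(158))
  ([0.5061, 0.0648], np.float64(0.0684), np.float64(0.0126), np.float64(2.969), [253, 239], np.int32(2228))
```

View pics/w8.png

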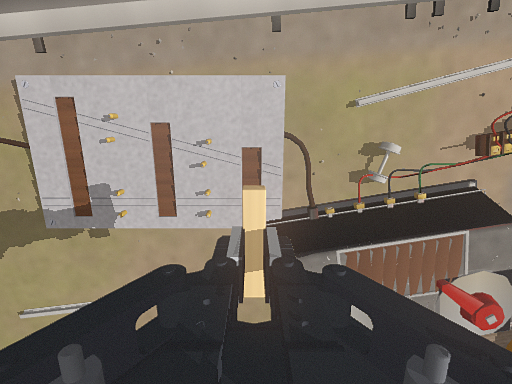

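Clear view of the jig: long bay (73,155), medium (163,173), short (253,165) partly under the held timber. Four brass pin pairs are at about (112,128), (204,153), (120,203) and (209,202). The two bays give the same jig origin to within 1 mm.

```bash
cat >> look.py <<'E'
O=np.array([.5257,.1538]); TH=1.400; XH=np.array([np.cos(TH),np.sin(TH)]); YH=np.array([-np.sin(TH),np.cos(TH)])
def jig(x,y): return O+x*XH+y*YH
def tojig(w): w=np.array(w)-O; return w@XH,w@YH
E
python3 - <<'E'
from look import *
s,p=pickle.load(open("w8.pkl","rb"))
pale(s,p,s["tool_pos"][2]+.0335+.010)
for n in ("timber_short",): pass
# short bay corners visible: top edge (243,148),(261,148)
print([np.round(tojig(x),4).tolist() for x in onz(p,[[243,148],[261,148],[17,75],[285,75],[281,221],[47,228]],.015,s)[:,:2]])
# pins tops
print([np.round(tojig(x),4).tolist() for x in onz(p,[[113,117],[110,140],[208,141],[203,164],[121,191],[124,213],[209,191],[209,213]],.028,s)[:,:2]])
t=jig(-.09,0); print(t, row(s,[*t,-.0335+.012+.001],TH))
E
```

```text
([0.5721, -0.0509], np.float64(0.0081), np.float64(0.0077), np.float64(0.658), [483, 83], np.int32(158))
  ([0.5116, 0.0639], np.float64(0.0629), np.float64(0.0116), np.float64(2.969), [253, 239], np.int32(2228))
[[-0.0807, -0.0353], [-0.0987, -0.0353], [0.1299, -0.103], [-0.1206, -0.1032], [-0.1207, 0.0424], [0.1313, 0.0504]]
[[0.039, -0.0652], [0.0446, -0.0442], [-0.048, -0.0433], [-0.0423, -0.0213], [0.0403, 0.0057], [0.0401, 0.0288], [-0.047, 0.0057], [-0.046, 0.0288]]
[0.51040296 0.06510952] [0.0, 0.0004, 0.1417, np.float64(0.01)]
```

Call:
arm_command:
  rows:
    - [-0.001,-0.001,0.04,0]
    - [-0.001,-0.001,0.08,0]
    - [-0.001,-0.001,0.11,0]
    - [-0.001,-0.001,0.125,0]
    - [-0.001,-0.001,0.134,0]
    - [-0.001,-0.001,0.138,0]
    - [-0.001,-0.001,0.14,0]
    - [-0.001,-0.001,0.142,0]
    - [-0.001,-0.001,0.142,0]
    - [-0.001,-0.001,0.142,0]

```text
time_s: 13.58
tool_pos: [0.5102, 0.0683, -0.0198]
eef_rot: [-0.0, 0.996, -0.084, 0.001]
wrist_force: [-0.5, 0.3, -1.0]
opening: 0.112
grasp_force: 60.3
```

```bash
python3 - <<'E'
from look import *
s,p=look("w9"); pale(s,p,.022)
cv2.imwrite("pics/w9.png",cv2.resize(p["frame"][100:270,150:360],(800,648))[:600])
E
```

```text
t 13.58 tcp [0.5102, 0.0683, -0.0198] yhead -1.739 open 0.112 gf 60.3 F [-0.5, 0.3, -1.0]
  ([0.5185, 0.0644], np.float64(0.0445), np.float64(0.0123), np.float64(3.028), [254, 210], np.int32(979))
  ([0.4874, 0.0705], np.float64(0.017), np.float64(0.0113), np.float64(2.955), [253, 284], np.int32(537))
```

View pics/w9.png

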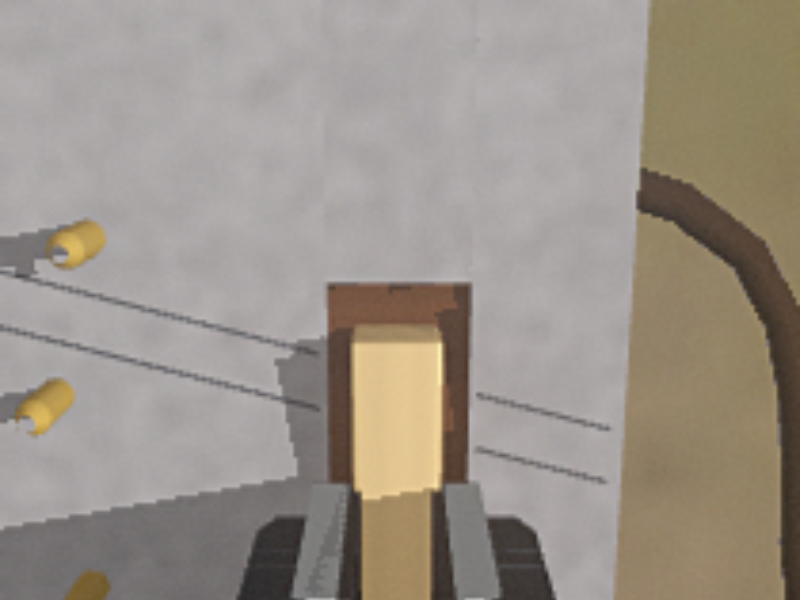

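The timber is centred in its bay. I'll lower the last 1.5 mm, release, and go for the medium timber.

Call:
arm_command:
  rows:
    - [0,0,0.0015,0]
    - [0,0,0.0015,0]
    - [0,0,0.0015,0]

```text
time_s: 13.88
tool_pos: [0.5101, 0.0684, -0.0215]
eef_rot: [-0.0, 0.996, -0.084, 0.001]
wrist_force: [0.6, -0.3, 3.5]
opening: 0.112
grasp_force: 62.7
```

Call:
arm_command:
  rows:
    - [0,0,0,0]
    - [0,0,0,0]
    - [0,0,0,0]
    - [0,0,0,0]
    - [0,0,-0.03,0]
    - [0,0,-0.07,0]
    - [0,0,-0.11,0]
    - [0,0,-0.14,0]
    - [0,0,-0.14,0]
  grip: 0.35

```text
time_s: 14.63
tool_pos: [0.514, 0.0685, 0.1241]
eef_rot: [-0.0, 0.996, -0.084, 0.006]
wrist_force: [1.7, 0.3, -0.1]
opening: 0.352
grasp_force: 0.0
```

Call:
arm_command:
  rows:
    - [0.116,0.508,0,-0.7]
    - [0.116,0.508,0,-0.7]
    - [0.116,0.508,0,-0.7]
    - [0.116,0.508,0,-0.7]
    - [0.116,0.508,0,-0.7]
    - [0.116,0.508,0,-0.7]
    - [0.116,0.508,0,-0.7]
    - [0.116,0.508,0,-0.7]
    - [0.116,0.508,0,-0.7]
    - [0.116,0.508,0,-0.7]
    - [0.116,0.508,0,-0.7]
    - [0.116,0.508,0,-0.7]

```text
time_s: 15.63
tool_pos: [0.5367, -0.4325, 0.1166]
eef_rot: [-0.001, 0.999, -0.054, -0.001]
wrist_force: [1.5, -0.4, 0.1]
opening: 0.35
grasp_force: 0.0
```

Call:
arm_command:
  rows:
    - [0.0,0.0,0,0]
    - [0.0,0.0,0,0]
    - [0.0,0.0,0,0]
    - [0,0,0,0]

```text
time_s: 15.97
tool_pos: [0.5372, -0.4291, 0.1172]
eef_rot: [-0.001, 0.999, -0.053, -0.001]
wrist_force: [-0.4, 0.4, -0.4]
opening: 0.351
grasp_force: 0.0
```

```bash
python3 - <<'E'
from look import *
s,p=look("w10"); pale(s,p,.010)
print(row(s,[.5405,-.4538,-.034],3.035-np.pi/2))
E
```

```text
t 15.97 tcp [0.5372, -0.4291, 0.1172] yhead -1.677 open 0.351 gf 0.0 F [-0.4, 0.4, -0.4]
  ([0.5402, -0.4541], np.float64(0.0861), np.float64(0.0124), np.float64(3.033), [275, 173], np.int32(951))
  ([0.4897, -0.2267], np.float64(0.0359), np.float64(0.012), np.float64(1.972), [73, 242], np.int32(202))
[0.0061, 0.0245, 0.1512, np.float64(0.0)]
```

Call:
arm_command:
  rows:
    - [0.006,0.0245,0.04,0]
    - [0.006,0.0245,0.08,0]
    - [0.006,0.0245,0.115,0]
    - [0.006,0.0245,0.135,0]
    - [0.006,0.0245,0.146,0]
    - [0.006,0.0245,0.151,0]
    - [0.006,0.0245,0.151,0]
    - [0.006,0.0245,0.151,0]

```text
time_s: 16.68
tool_pos: [0.5421, -0.4563, -0.0313]
eef_rot: [0.001, 0.999, -0.053, 0.001]
wrist_force: [0.5, 0.7, 0.6]
opening: 0.348
grasp_force: 0.0
```

Call:
arm_command:
  rows:
    - [0,0,0,0]
    - [0,0,0,0]
    - [0,0,0,0]
    - [0,0,0,0]
    - [0,0,0,0]
  grip: 0.0

```text
time_s: 17.1
tool_pos: [0.5421, -0.4569, -0.0306]
eef_rot: [0.001, 0.999, -0.054, 0.002]
wrist_force: [0.6, 0.2, 6.0]
opening: 0.107
grasp_force: 58.9
```

Call:
arm_command:
  rows:
    - [0,0,-0.04,0]
    - [0,0,-0.08,0]
    - [0,0,-0.12,0]
    - [0,0,-0.155,0]
    - [0,0,-0.155,0]

```text
time_s: 17.52
tool_pos: [0.5446, -0.4598, 0.1321]
eef_rot: [0.006, 0.999, -0.054, 0.006]
wrist_force: [1.7, -0.6, 1.0]
opening: 0.103
grasp_force: 58.7
```

Call:
arm_command:
  rows:
    - [-0.034,-0.301,0,0.4]
    - [-0.034,-0.301,0,0.4]
    - [-0.034,-0.301,0,0.4]
    - [-0.034,-0.301,0,0.4]
    - [-0.034,-0.301,0,0.4]
    - [-0.034,-0.301,0,0.4]
    - [-0.034,-0.301,0,0.4]

```text
time_s: 18.1
tool_pos: [0.5389, -0.1624, 0.1222]
eef_rot: [0.0, 0.997, -0.071, 0.001]
wrist_force: [0.5, 0.1, 0.9]
opening: 0.106
grasp_force: 58.8
```

Call:
arm_command:
  rows:
    - [-0.034,-0.301,0,0.4]
    - [-0.034,-0.301,0,0.4]
    - [-0.034,-0.301,0,0.4]
    - [-0.034,-0.301,0,0.4]
    - [-0.034,-0.301,0,0.4]
    - [-0.034,-0.301,0,0.4]
    - [-0.034,-0.301,0,0.4]
    - [-0.034,-0.301,0,0.4]
    - [-0.034,-0.301,0,0.4]
    - [-0.034,-0.301,0,0.4]
    - [-0.034,-0.301,0,0.4]
    - [-0.034,-0.301,0,0.4]

```text
time_s: 19.1
tool_pos: [0.5482, 0.137, 0.1218]
eef_rot: [0.0, 0.996, -0.089, 0.0]
wrist_force: [1.0, -0.5, -0.6]
opening: 0.105
grasp_force: 58.8
```

```bash
python3 - <<'E'
from look import *
s,p=look("w11"); pale(s,p,s["tool_pos"][2]+.034+.010); bays(s,p)
t=jig(0,-.012); print(t, row(s,[*t,-.034+.012],TH))
E
```

```text
t 19.1 tcp [0.5482, 0.137, 0.1218] yhead -1.75 open 0.105 gf 58.8 F [1.0, -0.5, -0.6]
  ([0.5735, 0.1308], np.float64(0.0312), np.float64(0.0111), np.float64(2.945), [253, 197], np.int32(1333))
  ([0.5633, 0.0964], np.float64(0.03), np.float64(0.0056), np.float64(2.976), [325, 206], np.int32(635))
  ([0.5451, 0.2616], np.float64(0.0491), np.float64(0.0103), np.float64(3.101), [25, 289], np.int32(1322))
  ([0.5221, 0.1401], np.float64(0.03), np.float64(0.0111), np.float64(2.959), [253, 292], np.int32(923))
 bay ([0.5649, 0.2387], np.float64(0.1189), np.float64(0.0183), np.float64(2.972), [151, 180], np.int32(1940))
 bay ([0.5409, 0.1548], np.float64(0.0902), np.float64(0.0185), np.float64(2.925), [236, 188], np.int32(859))
 bay ([0.5147, 0.0102], np.float64(0.0829), np.float64(0.016), np.float64(0.139), [376, 191], np.int32(326))
 bay ([0.5999, 0.3331], np.float64(0.1129), np.float64(0.0133), np.float64(1.418), [53, 167], np.int32(507))
 bay ([0.5089, 0.0738], np.float64(0.0684), np.float64(0.0178), np.float64(3.075), [317, 211], np.int32(194))
 bay ([0.3733, -0.0897], np.float64(0.0988), np.float64(0.0721), np.float64(1.471), [471, 292], np.int32(3391))
[0.5375254  0.15176039] [-0.0132, -0.0128, 0.1438, np.float64(-0.09)]
```

Call:
arm_command:
  rows:
    - [-0.013,-0.014,0.02,-0.1]
    - [-0.013,-0.014,0.06,-0.1]
    - [-0.013,-0.014,0.1,-0.1]
    - [-0.013,-0.014,0.12,-0.1]
    - [-0.013,-0.014,0.13,-0.1]
    - [-0.013,-0.014,0.135,-0.1]
    - [-0.013,-0.014,0.139,-0.1]
    - [-0.013,-0.014,0.139,-0.1]
    - [-0.013,-0.014,0.139,-0.1]

```text
time_s: 19.9
tool_pos: [0.5392, 0.1546, -0.0159]
eef_rot: [-0.0, 0.996, -0.084, 0.001]
wrist_force: [0.8, -0.6, 1.3]
opening: 0.107
grasp_force: 58.8
```

```bash
python3 - <<'E'
from look import *
s,p=look("w12"); pale(s,p,.023)
cv2.imwrite("pics/w12.png",cv2.resize(p["frame"][100:270,130:400],(800,504)))
E
```

```text
t 19.9 tcp [0.5392, 0.1546, -0.0159] yhead -1.739 open 0.107 gf 58.8 F [0.8, -0.6, 1.3]
  ([0.5627, 0.1489], np.float64(0.0329), np.float64(0.0116), np.float64(2.96), [253, 198], np.int32(1357))
  ([0.5141, 0.0671], np.float64(0.0546), np.float64(0.0117), np.float64(2.988), [416, 255], np.int32(1767))
  ([0.5099, 0.158], np.float64(0.0317), np.float64(0.0115), np.float64(2.974), [253, 291], np.int32(930))
```

View pics/w12.png

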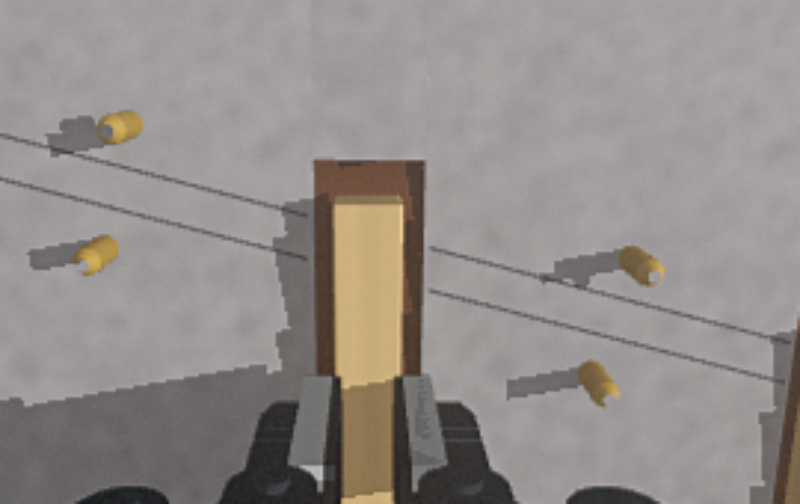

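Call:
arm_command:
  rows:
    - [0,0,0.0015,0]
    - [0,0,0.0027,0]
    - [0,0,0.0027,0]
    - [0,0,0.0027,0]

```text
time_s: 20.28
tool_pos: [0.5388, 0.1549, -0.0186]
eef_rot: [-0.0, 0.996, -0.084, 0.001]
wrist_force: [-0.6, -0.5, 3.9]
opening: 0.108
grasp_force: 59.5
```

Call:
arm_command:
  rows:
    - [0,0,0,0]
    - [0,0,0,0]
    - [0,0,0,0]
    - [0,0,0,0]
    - [0,0,-0.03,0]
    - [0,0,-0.07,0]
    - [0,0,-0.11,0]
    - [0,0,-0.13,0]
  grip: 0.35

```text
time_s: 20.95
tool_pos: [0.5402, 0.1551, 0.1145]
eef_rot: [-0.001, 0.996, -0.084, 0.003]
wrist_force: [0.5, 0.5, 0.3]
opening: 0.35
grasp_force: 0.0
```

Call:
arm_command:
  rows:
    - [-0.113,-0.256,0,-1.7]
    - [-0.113,-0.256,0,-1.7]
    - [-0.113,-0.256,0,-1.7]
    - [-0.113,-0.256,0,-1.7]
    - [-0.113,-0.256,0,-1.7]
    - [-0.113,-0.256,0,-1.7]
    - [-0.113,-0.256,0,-1.7]
    - [-0.113,-0.256,0,-1.7]
    - [-0.113,-0.256,0,-1.7]

```text
time_s: 21.7
tool_pos: [0.4683, 0.4273, 0.1094]
eef_rot: [0.0, 1.0, -0.008, -0.0]
wrist_force: [-0.1, -0.4, 0.1]
opening: 0.348
grasp_force: 0.0
```

```bash
python3 - <<'E'
from look import *
s,p=look("w13"); pale(s,p,.010)
print(row(s,[.4705,.4262,-.034],3.122-np.pi/2))
for z in (.009,):
    for d in robot.regions_of("rail_a",p)[:4]: print(round(d["conf"],2),d["rect"],bars(d["pixels"],p,z,s,30))
E
```

```text
t 21.7 tcp [0.4683, 0.4273, 0.1094] yhead -1.587 open 0.348 gf 0.0 F [-0.1, -0.4, 0.1]
  ([0.4678, 0.4261], np.float64(0.1087), np.float64(0.0117), np.float64(3.121), [253, 180], np.int32(1189))
[0.0023, 0.0009, 0.1434, np.float64(0.04)]
0.57 [315.6, 243.1, 511.4, 255.0] [([0.391, 0.2539], np.float64(0.2162), np.float64(0.0105), np.float64(1.53), [413, 250], np.int32(1675))]
```

Call:
arm_command:
  rows:
    - [0,0.001,0.04,0]
    - [0,0.001,0.08,0]
    - [0,0.001,0.11,0]
    - [0,0.001,0.13,0]
    - [0,0.001,0.139,0]
    - [0,0.001,0.143,0]
    - [0,0.001,0.143,0]
    - [0,0.001,0.143,0]

```text
time_s: 22.47
tool_pos: [0.4706, 0.4252, -0.0316]
eef_rot: [-0.001, 1.0, -0.01, 0.001]
wrist_force: [1.1, 0.1, 0.3]
opening: 0.35
grasp_force: 0.0
```

Call:
arm_command:
  rows:
    - [0,0,0,0]
    - [0,0,0,0]
    - [0,0,0,0]
    - [0,0,0,0]
    - [0,0,0,0]
  grip: 0.0

```text
time_s: 22.88
tool_pos: [0.4705, 0.4257, -0.0309]
eef_rot: [-0.001, 1.0, -0.01, 0.002]
wrist_force: [-0.0, -1.2, 6.8]
opening: 0.11
grasp_force: 58.8
```

Call:
arm_command:
  rows:
    - [0,0,-0.04,0]
    - [0,0,-0.08,0]
    - [0,0,-0.12,0]
    - [0,0,-0.15,0]

```text
time_s: 23.22
tool_pos: [0.47, 0.4258, 0.121]
eef_rot: [-0.001, 1.0, -0.01, 0.002]
wrist_force: [0.8, 0.5, 0.3]
opening: 0.11
grasp_force: 58.8
```

Call:
arm_command:
  rows:
    - [0.1,0.186,0,1.8]
    - [0.1,0.186,0,1.8]
    - [0.1,0.186,0,1.8]
    - [0.1,0.186,0,1.8]
    - [0.1,0.186,0,1.8]
    - [0.1,0.186,0,1.8]
    - [0.1,0.186,0,1.8]
    - [0.1,0.186,0,1.8]

```text
time_s: 23.88
tool_pos: [0.5653, 0.2372, 0.1173]
eef_rot: [-0.0, 0.996, -0.089, -0.0]
wrist_force: [-0.7, -0.5, -0.7]
opening: 0.108
grasp_force: 58.8
```

```bash
python3 - <<'E'
from look import *
s,p=look("w14"); pale(s,p,s["tool_pos"][2]+.034+.010); bays(s,p)
t=jig(.09,-.024); print(t, row(s,[*t,-.034+.012],TH))
E
```

```text
t 23.88 tcp [0.5653, 0.2372, 0.1173] yhead -1.749 open 0.108 gf 58.8 F [-0.7, -0.5, -0.7]
  ([0.5957, 0.23], np.float64(0.0437), np.float64(0.011), np.float64(2.953), [253, 186], np.int32(1922))
  ([0.5844, 0.1894], np.float64(0.0413), np.float64(0.0056), np.float64(2.973), [338, 195], np.int32(918))
  ([0.5713, 0.1468], np.float64(0.0295), np.float64(0.0055), np.float64(2.975), [426, 206], np.int32(631))
  ([0.5373, 0.2407], np.float64(0.0352), np.float64(0.0111), np.float64(2.959), [253, 295], np.int32(1066))
 bay ([0.5736, 0.2442], np.float64(0.1067), np.float64(0.0205), np.float64(2.838), [247, 147], np.int32(515))
 bay ([0.539, 0.1592], np.float64(0.0967), np.float64(0.0187), np.float64(2.89), [332, 184], np.int32(354))
 bay ([0.5135, 0.0112], np.float64(0.0837), np.float64(0.0136), np.float64(0.161), [476, 194], np.int32(372))
 bay ([0.5993, 0.3872], np.float64(0.2168), np.float64(0.0246), np.float64(1.566), [100, 176], np.int32(977))
 bay ([0.5116, 0.0719], np.float64(0.0718), np.float64(0.0214), np.float64(2.903), [418, 198], np.int32(237))
 bay ([0.5537, 0.4992], np.float64(0.0734), np.float64(0.0428), np.float64(2.307), [15, 232], np.int32(860))
[0.56464784 0.23841126] [-0.0009, -0.001, 0.1393, np.float64(-0.08)]
```

Call:
arm_command:
  rows:
    - [0,-0.0025,0.02,-0.1]
    - [0,-0.0025,0.06,-0.1]
    - [0,-0.0025,0.1,-0.1]
    - [0,-0.0025,0.117,-0.1]
    - [0,-0.0025,0.127,-0.1]
    - [0,-0.0025,0.132,-0.1]
    - [0,-0.0025,0.135,-0.1]
    - [0,-0.0025,0.135,-0.1]
    - [0,-0.0025,0.135,-0.1]

```text
time_s: 24.68
tool_pos: [0.5672, 0.2403, -0.0165]
eef_rot: [-0.001, 0.996, -0.084, 0.001]
wrist_force: [0.1, -0.8, 0.4]
opening: 0.108
grasp_force: 58.9
```

```bash
python3 - <<'E'
from look import *
s,p=look("w15"); pale(s,p,.023)
cv2.imwrite("pics/w15.png",cv2.resize(p["frame"][100:310,130:400],(800,600)))
E
```

```text
t 24.68 tcp [0.5672, 0.2403, -0.0165] yhead -1.738 open 0.108 gf 58.9 F [0.1, -0.8, 0.4]
  ([0.5966, 0.2335], np.float64(0.0446), np.float64(0.0116), np.float64(2.969), [253, 186], np.int32(1932))
  ([0.548, 0.1527], np.float64(0.0639), np.float64(0.0115), np.float64(2.982), [417, 244], np.int32(2169))
  ([0.5359, 0.244], np.float64(0.0363), np.float64(0.0115), np.float64(2.97), [253, 294], np.int32(1072))
```

View pics/w15.png

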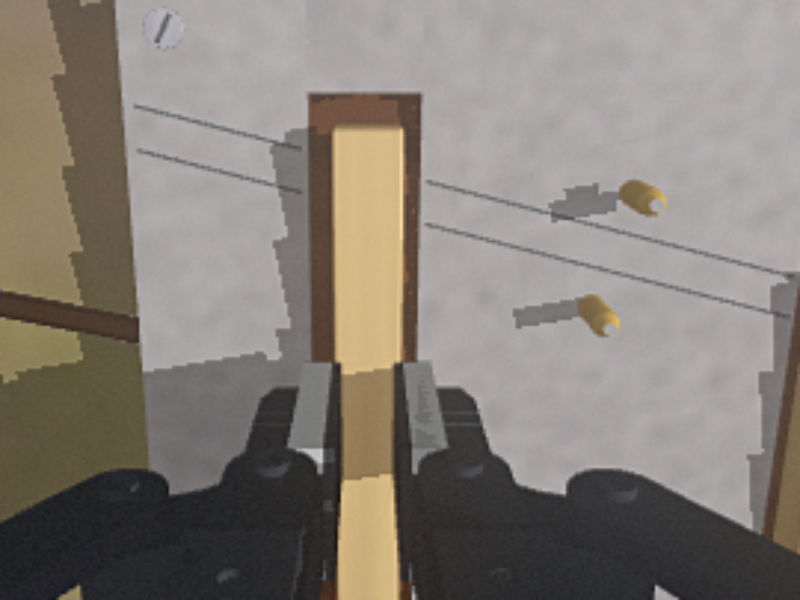

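Picture 12: the long timber lies centred in its bay, and its far end is clear of the wall. I'll release it and go to look at the first rail.

Call:
arm_command:
  rows:
    - [0,0,0.0015,0]
    - [0,0,0.0025,0]
    - [0,0,0.0025,0]
    - [0,0,0.0025,0]

```text
time_s: 25.07
tool_pos: [0.5669, 0.2397, -0.0189]
eef_rot: [-0.0, 0.996, -0.084, 0.001]
wrist_force: [-0.4, -0.1, 5.2]
opening: 0.109
grasp_force: 59.6
```

Call:
arm_command:
  rows:
    - [0,0,0,0]
    - [0,0,0,0]
    - [0,0,0,0]
    - [0,0,0,0]
    - [0,0,-0.03,0]
    - [0,0,-0.07,0]
    - [0,0,-0.11,0]
    - [0,0,-0.13,0]
  grip: 0.35

```text
time_s: 25.73
tool_pos: [0.5683, 0.2402, 0.1142]
eef_rot: [-0.001, 0.996, -0.084, 0.003]
wrist_force: [0.8, 1.1, 0.0]
opening: 0.352
grasp_force: 0.0
```

Call:
arm_command:
  rows:
    - [-0.207,0.015,-0.01,-1]
    - [-0.207,0.015,-0.01,-1]
    - [-0.207,0.015,-0.01,-1]
    - [-0.207,0.015,-0.01,-1]
    - [-0.207,0.015,-0.01,-1]
    - [-0.207,0.015,-0.01,-1]
    - [-0.207,0.015,-0.01,-1]
    - [-0.207,0.015,-0.01,-1]

```text
time_s: 26.4
tool_pos: [0.3603, 0.2597, 0.12]
eef_rot: [-0.0, 0.999, -0.04, 0.001]
wrist_force: [0.6, -0.3, -0.7]
opening: 0.351
grasp_force: 0.0
```

```bash
cat >> look.py <<'E'
def rail(s,p,z=.009):
    for d in robot.regions_of("rail_a",p)[:4]: print("rail",round(d["conf"],2),np.round(d["rect"]).tolist(),bars(d["pixels"],p,z,s,30))
E
python3 - <<'E'
from look import *
s,p=look("w16"); rail(s,p); pale(s,p,.022)
E
```

```text
t 26.4 tcp [0.3603, 0.2597, 0.12] yhead -1.651 open 0.351 gf 0.0 F [0.6, -0.3, -0.7]
rail 0.72 [143.0, 145.0, 372.0, 160.0] [([0.389, 0.2524], np.float64(0.2366), np.float64(0.0083), np.float64(1.534), [259, 153], np.int32(1685))]
  ([0.5159, 0.2462], np.float64(0.0159), np.float64(0.0143), np.float64(2.533), [252, 7], np.int32(222))
  ([0.5045, 0.1591], np.float64(0.0214), np.float64(0.0116), np.float64(2.953), [354, 13], np.int32(366))
  ([0.4934, 0.0697], np.float64(0.0291), np.float64(0.0115), np.float64(2.962), [457, 18], np.int32(500))
```

Call:
arm_command:
  rows:
    - [0.029,0.005,0,-18.5]
    - [0.029,0.005,0,-18.5]
    - [0.029,0.005,0,-18.5]
    - [0.029,0.005,0,-18.5]
    - [0.029,0.005,0,-18.5]
    - [0.029,0.005,0,-18.5]
    - [0.029,0.005,0,-18.5]
    - [0.029,0.005,0,-18.5]
    - [0.029,0.005,0,-18.5]
    - [0.029,0.005,0,-18.5]
    - [0.029,0.005,0,-18.5]
    - [0.029,0.005,0,-18.5]

```text
time_s: 27.5
tool_pos: [0.3896, 0.2519, 0.1192]
eef_rot: [0.0, 0.757, 0.653, -0.0]
wrist_force: [-0.1, 0.4, -0.7]
opening: 0.353
grasp_force: 0.0
```

```bash
python3 - <<'E'
from look import *
s,p=look("w17"); rail(s,p)
print(row(s,[.389,.2524,-.035],1.534-np.pi/2),np.round(s["joints"],2))
E
```

```text
t 27.5 tcp [0.3896, 0.2519, 0.1192] yhead -0.147 open 0.353 gf 0.0 F [-0.1, 0.4, -0.7]
rail 0.6 [237.0, 54.0, 266.0, 281.0] [([0.3879, 0.2523], np.float64(0.2376), np.float64(0.0099), np.float64(1.532), [251, 166], np.int32(1744))]
rail 0.16 [372.0, 160.0, 488.0, 177.0] [([0.5693, 0.2362], np.float64(0.1181), np.float64(0.0147), np.float64(2.97), [428, 170], np.int32(1511))]
[0.0005, -0.0006, 0.1542, np.float64(-1.26)] [ 0.42  0.17  1.85 -0.    1.12  0.57]
```

Call:
arm_command:
  rows:
    - [0,-0.001,0.04,-1.3]
    - [0,-0.001,0.08,-1.3]
    - [0,-0.001,0.12,-1.3]
    - [0,-0.001,0.14,-1.3]
    - [0,-0.001,0.15,-1.3]
    - [0,-0.001,0.155,-1.3]
    - [0,-0.001,0.155,-1.3]
    - [0,-0.001,0.155,-1.3]

```text
time_s: 28.27
tool_pos: [0.3881, 0.2523, -0.0355]
eef_rot: [0.0, 0.721, 0.693, 0.0]
wrist_force: [1.2, 0.1, 0.8]
opening: 0.35
grasp_force: 0.0
```

Call:
arm_command:
  rows:
    - [0,0,0,0]
    - [0,0,0,0]
    - [0,0,0,0]
    - [0,0,0,0]
    - [0,0,0,0]
  grip: 0.0

```text
time_s: 28.68
tool_pos: [0.3879, 0.2525, -0.0347]
eef_rot: [0.001, 0.721, 0.693, 0.001]
wrist_force: [0.9, -0.9, 4.8]
opening: 0.072
grasp_force: 59.9
```

Call:
arm_command:
  rows:
    - [0,0,-0.03,0]
    - [0,0,-0.06,0]
    - [0,0,-0.09,0]
    - [0,0,-0.12,0]
    - [0,0,-0.14,0]
    - [0,0,-0.14,0]

```text
time_s: 29.18
tool_pos: [0.3896, 0.2536, 0.1086]
eef_rot: [0.001, 0.72, 0.693, 0.004]
wrist_force: [0.4, 1.4, -1.4]
opening: 0.074
grasp_force: 59.2
```

Call:
arm_command:
  rows:
    - [-0.02,0.03,0,0.4]
    - [-0.04,0.06,0,0.8]
    - [-0.06,0.09,0,1.2]
    - [-0.076,0.122,0,1.5]
    - [-0.076,0.122,0,1.5]
    - [-0.076,0.122,0,1.5]
    - [-0.076,0.122,0,1.5]
    - [-0.076,0.122,0,1.5]

```text
time_s: 29.85
tool_pos: [0.5039, 0.1719, 0.1036]
eef_rot: [-0.001, 0.764, 0.645, -0.001]
wrist_force: [0.5, 0.4, -1.1]
opening: 0.071
grasp_force: 59.2
```

```bash
python3 - <<'E'
from look import *
s,p=look("w18"); rail(s,p,s["tool_pos"][2]+.034+.009); pale(s,p,.022); bays(s,p)
t=jig(.015,.020); print(t,row(s,[*t,0],TH-np.pi/2))
cv2.imwrite("pics/w18.png",cv2.resize(p["frame"],(800,600)))
E
```

```text
t 29.85 tcp [0.5039, 0.1719, 0.1036] yhead -0.168 open 0.071 gf 59.2 F [0.5, 0.4, -1.1]
  ([0.5708, 0.2372], np.float64(0.0953), np.float64(0.0109), np.float64(2.973), [317, 103], np.int32(1530))
  ([0.5435, 0.1524], np.float64(0.0704), np.float64(0.0104), np.float64(2.966), [299, 199], np.int32(794))
 bay ([0.5876, 0.2977], np.float64(0.0396), np.float64(0.005), np.float64(1.198), [327, 24], np.int32(270))
 bay ([0.6278, 0.2793], np.float64(0.0149), np.float64(0.0104), np.float64(2.837), [377, 40], np.int32(79))
 bay ([0.5063, 0.2497], np.float64(0.0189), np.float64(0.0038), np.float64(1.417), [242, 102], np.int32(99))
 bay ([0.5737, 0.2404], np.float64(0.0998), np.float64(0.0183), np.float64(2.97), [319, 99], np.int32(792))
 bay ([0.4912, 0.1616], np.float64(0.0174), np.float64(0.003), np.float64(1.392), [243, 197], np.int32(72))
 bay ([0.5476, 0.1566], np.float64(0.0772), np.float64(0.0222), np.float64(2.867), [307, 193], np.int32(313))
 bay ([0.2756, 0.1155], np.float64(0.0204), np.float64(0.0183), np.float64(2.016), [51, 270], np.int32(158))
 bay ([0.2334, 0.103], np.float64(0.0303), np.float64(0.008), np.float64(1.615), [18, 286], np.int32(105))
[0.50854051 0.17198109] [0.001, 0.0048, 0.1035, np.float64(0.03)]
```

View pics/w18.png

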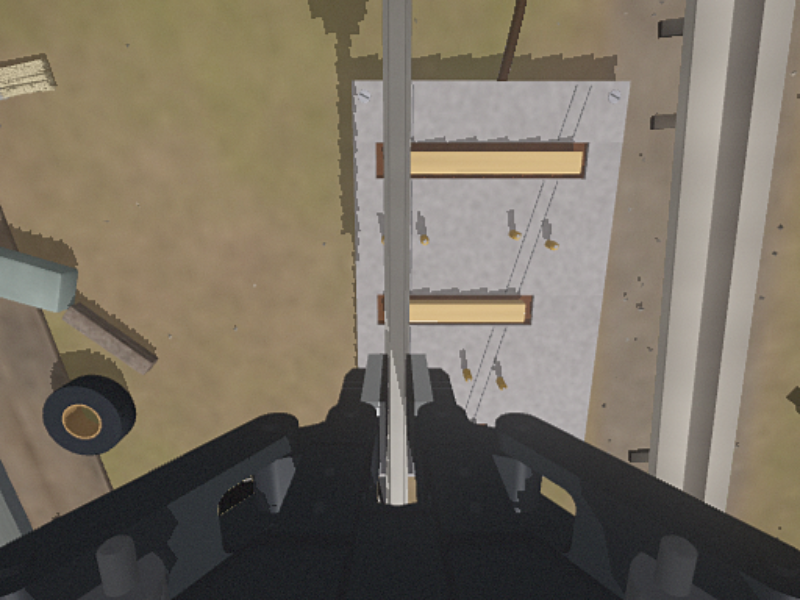

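Picture 13: the rail is held parallel to the jig, and the long and medium timbers are seated in their bays. I'll check the pin lines by colour.

```bash
python3 - <<'E'
from look import *
for n in ("w8","w18"):
    s,p=pickle.load(open(n+".pkl","rb")); h=cv2.cvtColor(p["frame"],cv2.COLOR_BGR2HSV)
    m=cv2.inRange(h,(15,140,90),(30,255,255))
    print(n)
    for b in bars(m>0,p,.0215,s,12):
        if b[1]<.03: print(np.round(tojig(b[0]),4),b[4],b[5])
s=robot.sense(); t=jig(.015,.02); print(row(s,[*t,-.0347+.022],TH-np.pi/2))
E
```

```text
w8
[ 0.0415 -0.0663] [113, 115] 25
[ 0.0475 -0.0443] [110, 139] 28
[0.0445 0.0084] [119, 192] 28
[-0.2009  0.0243] [359, 206] 16
[0.0444 0.031 ] [122, 213] 27
[-0.0447  0.0315] [208, 213] 15
[-0.1701  0.0296] [329, 211] 16
[-0.398   0.1994] [509, 346] 43
w18
[0.0006, 0.0042, 0.1169, np.float64(0.03)]
```

Call:
arm_command:
  rows:
    - [0.001,0.003,0.03,0]
    - [0.001,0.003,0.06,0]
    - [0.001,0.003,0.085,0]
    - [0.001,0.003,0.1,0]
    - [0.001,0.003,0.106,0]
    - [0.001,0.003,0.108,0]
    - [0.001,0.003,0.108,0]
    - [0.001,0.003,0.108,0]

```text
time_s: 30.62
tool_pos: [0.5099, 0.1725, -0.0023]
eef_rot: [0.001, 0.764, 0.645, 0.001]
wrist_force: [-0.1, -0.1, 0.2]
opening: 0.072
grasp_force: 59.3
```

```bash
python3 - <<'E'
from look import *
s,p=look("w19"); h=cv2.cvtColor(p["frame"],cv2.COLOR_BGR2HSV)
m=cv2.inRange(h,(15,140,90),(30,255,255))
for b in bars(m>0,p,.0215,s,12):
    if b[1]<.03: print(np.round(tojig(b[0]),4),b[4],b[5])
t=jig(.015,.02); print(row(s,[*t,-.0347+.022],TH-np.pi/2), np.round(tojig(s["tool_pos"][:2]),4))
cv2.imwrite("pics/w19.png",cv2.resize(p["frame"][:240,150:400],(625,600)))
E
```

```text
t 30.62 tcp [0.5099, 0.1725, -0.0023] yhead -0.169 open 0.072 gf 59.3 F [-0.1, -0.1, 0.2]
[0.046  0.0307] [233, 180] 14
[-0.0429 -0.0421] [348, 314] 25
[-0.0008, -0.0013, 0.0104, np.float64(0.02)] [0.0158 0.0187]
```

View pics/w19.png

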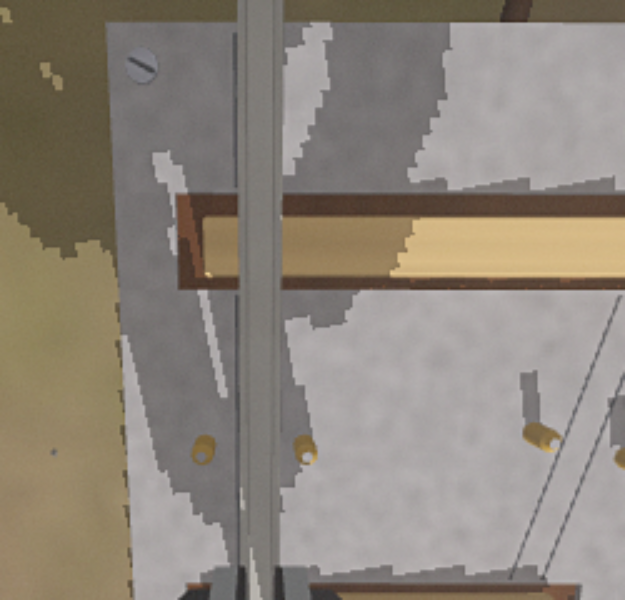

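Picture 14: the rail is over the straight line, between the pins at (204,450) and (305,450). It's about 2 mm toward the right-hand pin, so I'll shift it 2 mm and lower.

Call:
arm_command:
  rows:
    - [-0.001,-0.002,0,0]
    - [-0.001,-0.002,0.004,0]
    - [-0.001,-0.002,0.007,0]
    - [-0.001,-0.002,0.009,0]
    - [-0.001,-0.002,0.01,0]
    - [-0.001,-0.002,0.01,0]

```text
time_s: 31.17
tool_pos: [0.5068, 0.1713, -0.0127]
eef_rot: [-0.0, 0.764, 0.645, -0.0]
wrist_force: [-0.9, -0.2, 6.3]
opening: 0.071
grasp_force: 60.2
```

```bash
python3 - <<'E'
from look import *
s,p=look(); print(np.round(tojig(s["tool_pos"][:2]),4))
E
```

```text
t 31.17 tcp [0.5068, 0.1713, -0.0127] yhead -0.169 open 0.071 gf 60.2 F [-0.9, -0.2, 6.3]
[0.014  0.0216]
```

Call:
arm_command:
  rows:
    - [0,0,0,0]
    - [0,0,0,0]
    - [0,0,0,0]
    - [0,0,0,0]
    - [0,0,-0.01,0]
    - [0,0,-0.04,0]
    - [0,0,-0.08,0]
    - [0,0,-0.12,0]
    - [0,0,-0.13,0]
  grip: 0.3

```text
time_s: 31.97
tool_pos: [0.511, 0.1723, 0.1234]
eef_rot: [0.003, 0.764, 0.645, 0.005]
wrist_force: [1.1, 0.4, 0.6]
opening: 0.301
grasp_force: 0.0
```

```bash
python3 - <<'E'
from look import *
s,p=look("w20")
for z in (.031,): rail(s,p,z)
pale(s,p,.022)
E
```

```text
t 31.97 tcp [0.511, 0.1723, 0.1234] yhead -0.169 open 0.301 gf 0.0 F [1.1, 0.4, 0.6]
rail 0.64 [246.0, 54.0, 252.0, 290.0] [([0.5062, 0.172], np.float64(0.2365), np.float64(0.0078), np.float64(1.401), [248, 168], np.int32(1842))]
  ([0.5704, 0.237], np.float64(0.0956), np.float64(0.0109), np.float64(2.973), [303, 106], np.int32(1313))
  ([0.5434, 0.1526], np.float64(0.0708), np.float64(0.0107), np.float64(2.97), [287, 195], np.int32(754))
  ([0.5076, 0.0673], np.float64(0.0293), np.float64(0.0105), np.float64(2.948), [265, 274], np.int32(236))
```

Call:
arm_command:
  rows:
    - [-0.338,0.135,0,-2.8]
    - [-0.338,0.135,0,-2.8]
    - [-0.338,0.135,0,-2.8]
    - [-0.338,0.135,0,-2.8]
    - [-0.338,0.135,0,-2.8]
    - [-0.338,0.135,0,-2.8]
    - [-0.338,0.135,0,-2.8]
    - [-0.338,0.135,0,-2.8]
    - [-0.338,0.135,0,-2.8]
    - [-0.338,0.135,0,-2.8]
    - [-0.338,0.135,0,-2.8]

```text
time_s: 32.98
tool_pos: [0.5819, -0.1862, 0.114]
eef_rot: [-0.002, 0.681, 0.732, -0.001]
wrist_force: [0.0, 0.5, 0.8]
opening: 0.302
grasp_force: 0.0
```

```bash
python3 - <<'E'
from look import *
s,p=look("w21"); rail(s,p)
q=robot.snapshot("top"); 
for d in robot.regions_of("rail_a",q)[:4]: print("top",round(d["conf"],2),bars(d["pixels"],q,.02))
E
```

```text
t 32.98 tcp [0.5819, -0.1862, 0.114] yhead 0.071 open 0.302 gf 0.0 F [0.0, 0.5, 0.8]
rail 0.92 [249.0, 37.0, 260.0, 287.0] [([0.5808, -0.1802], np.float64(0.2581), np.float64(0.0088), np.float64(1.651), [254, 156], np.int32(1990))]
top 0.58 [([0.5057, 0.1684], np.float64(0.2219), np.float64(0.0083), np.float64(1.403), [199, 169], np.int32(157))]
top 0.4 [([0.5767, -0.158], np.float64(0.0511), np.float64(0.0076), np.float64(1.642), [296, 150], np.int32(37)), ([0.583, -0.2422], np.float64(0.0306), np.float64(0.0077), np.float64(1.653), [319, 148], np.int32(24)), ([0.5694, -0.0699], np.float64(0.0309), np.float64(0.0083), np.float64(1.656), [269, 152], np.int32(27))]
```

Call:
arm_command:
  rows:
    - [0.006,-0.001,0.04,-0.1]
    - [0.006,-0.001,0.08,-0.1]
    - [0.006,-0.001,0.115,-0.1]
    - [0.006,-0.001,0.135,-0.1]
    - [0.006,-0.001,0.145,-0.1]
    - [0.006,-0.001,0.15,-0.1]
    - [0.006,-0.001,0.15,-0.1]
    - [0.006,-0.001,0.15,-0.1]

```text
time_s: 33.85
tool_pos: [0.5828, -0.1786, -0.0321]
eef_rot: [0.001, 0.677, 0.736, 0.0]
wrist_force: [0.2, 0.4, 0.9]
opening: 0.3
grasp_force: 0.0
```

Call:
arm_command:
  rows:
    - [0,0,0,0]
    - [0,0,0,0]
    - [0,0,0,0]
    - [0,0,0,0]
    - [0,0,0,0]
  grip: 0.0

```text
time_s: 34.27
tool_pos: [0.5831, -0.1791, -0.0315]
eef_rot: [0.002, 0.677, 0.736, 0.001]
wrist_force: [0.1, 1.0, 6.0]
opening: 0.066
grasp_force: 59.0
```

Call:
arm_command:
  rows:
    - [0,0,-0.03,0]
    - [0,0,-0.06,0]
    - [0,0,-0.09,0]
    - [0,0,-0.12,0]
    - [0,0,-0.14,0]
    - [0,0,-0.14,0]

```text
time_s: 34.77
tool_pos: [0.585, -0.1802, 0.1123]
eef_rot: [0.005, 0.677, 0.736, 0.002]
wrist_force: [1.4, -0.1, -1.1]
opening: 0.067
grasp_force: 58.9
```

Call:
arm_command:
  rows:
    - [0.04,0.003,0,0.7]
    - [0.08,0.006,0,1.4]
    - [0.12,0.009,0,2.1]
    - [0.16,0.012,0,2.8]
    - [0.2,0.015,0,3.5]
    - [0.24,0.018,0,4.2]
    - [0.28,0.02,0,4.9]
    - [0.31,0.022,0,5.5]
    - [0.33,0.022,0,5.9]
    - [0.34,0.022,0,5.9]
    - [0.34,0.022,0,5.9]
    - [0.34,0.022,0,5.9]

```text
time_s: 35.77
tool_pos: [0.5746, 0.1614, 0.1059]
eef_rot: [0.0, 0.841, 0.54, -0.001]
wrist_force: [-0.1, 0.0, -0.5]
opening: 0.064
grasp_force: 58.9
```

```bash
cat >> look.py <<'E'
def pins(s,p):
    h=cv2.cvtColor(p["frame"],cv2.COLOR_BGR2HSV); m=cv2.inRange(h,(15,140,90),(30,255,255))
    for b in bars(m>0,p,.0215,s,10):
        j=tojig(b[0])
        if b[1]<.03 and abs(j[0])<.07 and -.09<j[1]<.05: print(" pin",np.round(j,4),b[4],b[5])
E
python3 - <<'E'
from look import *
s,p=look("w22"); rail(s,p,s["tool_pos"][2]+.035+.009); pins(s,p); pale(s,p,.022)
t=jig(.015,-.048); print(t,row(s,[*t,-.035+.022],TH-.261-np.pi/2))
E
```

```text
t 35.77 tcp [0.5746, 0.1614, 0.1059] yhead -0.429 open 0.064 gf 58.9 F [-0.1, 0.0, -0.5]
rail 0.76 [137.0, 78.0, 209.0, 268.0] [([0.5546, 0.2082], np.float64(0.099), np.float64(0.0058), np.float64(1.401), [172, 168], np.int32(2058))]
rail 0.58 [244.0, 0.0, 263.0, 325.0] [([0.5877, 0.1906], np.float64(0.1594), np.float64(0.009), np.float64(1.14), [253, 148], np.int32(5196))]
 pin [0.046  0.0311] [166, 176] 14
 pin [-0.0425  0.0091] [215, 253] 15
 pin [-0.0427  0.0313] [195, 258] 24
  ([0.5744, 0.2364], np.float64(0.0519), np.float64(0.0124), np.float64(2.994), [219, 111], np.int32(734))
  ([0.5322, 0.2438], np.float64(0.0182), np.float64(0.0121), np.float64(3.048), [172, 124], np.int32(247))
  ([0.5346, 0.154], np.float64(0.0538), np.float64(0.0117), np.float64(2.98), [219, 209], np.int32(599))
[0.57555109 0.16042332] [-0.0003, 0.0013, 0.1189, np.float64(0.03)]
```

Call:
arm_command:
  rows:
    - [0,0.001,0.03,0]
    - [0,0.001,0.06,0]
    - [0,0.001,0.085,0]
    - [0,0.001,0.1,0]
    - [0,0.001,0.106,0]
    - [0,0.001,0.108,0]
    - [0,0.001,0.108,0]
    - [0,0.001,0.108,0]
    - [0,0.001,0.108,0]

```text
time_s: 36.62
tool_pos: [0.5772, 0.1615, -0.0]
eef_rot: [0.001, 0.842, 0.539, 0.001]
wrist_force: [0.1, -0.1, -0.5]
opening: 0.06
grasp_force: 58.9
```

```bash
python3 - <<'E'
from look import *
s,p=look("w23"); rail(s,p,s["tool_pos"][2]+.0315+.009); pins(s,p)
print(np.round(tojig(s["tool_pos"][:2]),4))
t=jig(.015,-.048); print(row(s,[*t,-.0095],TH-.261-np.pi/2))
h=cv2.cvtColor(p["frame"],cv2.COLOR_BGR2HSV); m=cv2.inRange(h,(12,100,80),(32,255,255))
n,l,st,c=cv2.connectedComponentsWithStats(m)
print([(st[i].tolist()) for i in range(1,n) if 8<st[i,4]<250 and 100<c[i][1]<260 and 150<c[i][0]<360])
E
```

```text
t 36.62 tcp [0.5772, 0.1615, -0.0] yhead -0.431 open 0.06 gf 58.9 F [0.1, -0.1, -0.5]
rail 0.73 [242.0, 2.0, 265.0, 324.0] [([0.59, 0.1903], np.float64(0.1628), np.float64(0.009), np.float64(1.138), [253, 147], np.int32(5040))]
 pin [0.0461 0.0083] [144, 207] 45
 pin [0.0462 0.0327] [106, 217] 59
[ 0.0164 -0.0494]
[-0.0017, -0.0011, 0.0095, np.float64(0.01)]
[[226, 173, 9, 12, 66], [267, 173, 8, 12, 58]]
```

Call:
arm_command:
  rows:
    - [-0.002,-0.0015,0,0]
    - [-0.002,-0.0015,0.003,0]
    - [-0.002,-0.0015,0.006,0]
    - [-0.002,-0.0015,0.008,0]
    - [-0.002,-0.0015,0.0095,0]
    - [-0.002,-0.0015,0.0095,0]
    - [-0.002,-0.0015,0.0095,0]

```text
time_s: 37.3
tool_pos: [0.5735, 0.1605, -0.0095]
eef_rot: [0.0, 0.842, 0.54, -0.0]
wrist_force: [-3.5, 0.2, 9.9]
opening: 0.063
grasp_force: 60.3
```

```bash
python3 - <<'E'
from look import *
s,p=look("w24"); print(np.round(tojig(s["tool_pos"][:2]),4))
h=cv2.cvtColor(p["frame"],cv2.COLOR_BGR2HSV); m=cv2.inRange(h,(12,100,80),(32,255,255))
n,l,st,c=cv2.connectedComponentsWithStats(m)
print([(st[i].tolist()) for i in range(1,n) if 8<st[i,4]<250 and 100<c[i][1]<260 and 150<c[i][0]<360])
for d in robot.regions_of("rail_a",p)[:1]: print([np.flatnonzero(d["pixels"][v])[[0,-1]].tolist() for v in (150,175,182)])
E
```

```text
t 37.3 tcp [0.5735, 0.1605, -0.0095] yhead -0.431 open 0.063 gf 60.3 F [-3.5, 0.2, 9.9]
[ 0.0147 -0.046 ]
[[230, 172, 10, 12, 73], [273, 172, 9, 12, 70]]
[[78, 102], [89, 111], [92, 114]]
```

Call:
arm_command:
  rows:
    - [0,0,0,0]
    - [0,0,0,0]
    - [0,0,0,0]
    - [0,0,0,0]
    - [0,0,-0.01,0]
    - [0,0,-0.04,0]
    - [0,0,-0.08,0]
    - [0,0,-0.12,0]
    - [0,0,-0.15,0]
    - [0,0,-0.15,0]
  grip: 0.3

```text
time_s: 38.23
tool_pos: [0.5787, 0.1613, 0.1473]
eef_rot: [0.003, 0.842, 0.54, 0.007]
wrist_force: [0.5, 0.7, 0.5]
opening: 0.303
grasp_force: 0.0
```

Call:
arm_command:
  rows:
    - [-0.16,-0.05,-0.02,0]
    - [-0.16,-0.05,-0.02,0]
    - [-0.16,-0.05,-0.02,0]
    - [-0.16,-0.05,-0.02,0]
    - [-0.16,-0.05,-0.02,0]
    - [-0.16,-0.05,-0.02,0]
    - [-0.16,-0.05,-0.02,0]
    - [-0.16,-0.05,-0.02,0]

```text
time_s: 38.9
tool_pos: [0.4626, 0.0366, 0.1592]
eef_rot: [0.0, 0.842, 0.54, 0.001]
wrist_force: [0.0, -0.5, 0.5]
opening: 0.299
grasp_force: 0.0
```

```bash
python3 - <<'E'
from look import *
s,p=look("w25")
q=robot.snapshot("top")
def rep(pp,ss):
    for d in robot.regions_of("rail_a",pp)[:4]:
        for b in bars(d["pixels"],pp,.031,ss,30): print(" rail",round(d["conf"],2),np.round(tojig(b[0]),4),b[1:4],"rel",round(b[3]-TH,3))
    m=cv2.inRange(cv2.cvtColor(pp["frame"],cv2.COLOR_BGR2HSV),(14,70,120),(32,255,255))
    for b in bars(m>0,pp,.022,ss,10):
        j=tojig(b[0])
        if abs(j[0])<.13 and abs(j[1]+.02)<.1: print("  pale",np.round(j,4),b[1:4])
rep(p,s); pins(s,p); print("top"); rep(q,None)
print([(n,[np.round(d["rect"]).tolist() for d in robot.find_in(n,q)[:1]]) for n in ("oil_bottle","wheelset")])
cv2.imwrite("pics/w25.png",p["frame"])
E
```

```text
t 38.9 tcp [0.4626, 0.0366, 0.1592] yhead -0.431 open 0.299 gf 0.0 F [0.0, -0.5, 0.5]
 rail 0.8 [-0.0414 -0.0291] (np.float64(0.1413), np.float64(0.0089), np.float64(1.139)) rel -0.261
 rail 0.57 [-0.0297  0.0223] (np.float64(0.1519), np.float64(0.0084), np.float64(1.403)) rel 0.003
  pale [0.0437 0.0099] (np.float64(0.005), np.float64(0.0044), np.float64(2.219))
  pale [0.0449 0.0323] (np.float64(0.007), np.float64(0.0045), np.float64(1.53))
  pale [ 0.0001 -0.0497] (np.float64(0.0153), np.float64(0.0074), np.float64(1.139))
  pale [ 0.0003 -0.0105] (np.float64(0.0566), np.float64(0.0143), np.float64(2.987))
  pale [-0.      0.0294] (np.float64(0.014), np.float64(0.0062), np.float64(1.395))
  pale [-0.0495 -0.1022] (np.float64(0.0053), np.float64(0.0018), np.float64(1.414))
  pale [-0.0414 -0.02  ] (np.float64(0.0059), np.float64(0.0045), np.float64(0.233))
  pale [-0.0475 -0.0415] (np.float64(0.0051), np.float64(0.0047), np.float64(2.23))
  pale [-0.0721 -0.1019] (np.float64(0.0246), np.float64(0.0023), np.float64(1.402))
  pale [-0.0443  0.0095] (np.float64(0.005), np.float64(0.0047), np.float64(1.615))
  pale [-0.0443  0.032 ] (np.float64(0.005), np.float64(0.0043), np.float64(1.636))
  pale [-0.089  -0.0264] (np.float64(0.0128), np.float64(0.0077), np.float64(1.201))
  pale [-0.0885  0.0016] (np.float64(0.0326), np.float64(0.0137), np.float64(3.006))
  pale [-0.0888  0.0292] (np.float64(0.0128), np.float64(0.0056), np.float64(1.411))
 pin [0.0438 0.0093] [241, 1] 13
 pin [0.0446 0.0321] [219, 7] 24
top
  pale [ 0.0909 -0.0767] (np.float64(0.0118), np.float64(0.0084), np.float64(1.309))
  pale [ 0.0907 -0.0234] (np.float64(0.0769), np.float64(0.0167), np.float64(2.984))
[('oil_bottle', [[314.0, 166.0, 329.0, 176.0]]), ('wheelset', [])]
```

```bash
python3 -c "
from plant import robot
print(robot.finish_job())"
```

```text
the job is handed in; nothing more can be done
None
```

I handed the job in at about 39 s: all three timbers are in their bays and both rails lie on top between their brass pins (each within about 2 mm of mid-line). The oil bottle reads as unmoved, but the detector never found the wheel set, so I couldn't confirm it; the arm met no unexpected force on the way past.

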